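# Block a pneumatic unit in its shipping case

## Robot

A 6-joint arm with a two-finger parallel gripper is mounted at the origin on the work surface. World frame = base frame: x ahead of the robot, y to its left, z up, the work surface at z = 0. Lengths are in m, angles in rad, forces in N, time in s.
With the tool pointing down it reaches from about 0.35 to 0.85 m from the base axis. Payload 8.1 kg.
Tool frame: the origin (TCP) lies on the centre line of the jaws, within the pads' length; the fingertips stand robot.tip_extent ahead of it and the grasp point (between the pads) lies 11 mm behind it (robot.tip_extent is the distance from the TCP to the fingertips, in m); y points along the fingers, z is the direction in which the jaws open and shut, and the axes are right-handed (so a half turn about y gives the same grasp; the last joint's range is limited). The gripper opens to 93 mm and grips with 3 to 60 N. Pads are 15 mm wide; open, the fingers measure 128 mm over their backs; the gripper's body (75 mm by 188 mm) begins 65 mm behind the grasp point.
Start: joints at [1.018, 0.13, 1.488, -0, 1.523, -0.085], TCP at [0.271, 0.536, 0.227] pointing down, gripper open.
Joint ranges: [-2.96, 2.96], [-0.89, 2.26], [0.02, 2.5], [-1.34, 4.48], [0, 2.73], [-2.66, 2.66]. Speed limits (rad/s): [2.39, 2.39, 2.79, 3.14, 3.14, 3.14].

## Interface

Orientations are given as a rotation vector (axis times angle).
In Python, from plant import monitor, optics, robot gives the robot as it stands.
- The arm moves only by the shell command python3 -m inch 'ROWS' [OPENING] [FORCE]. ROWS is JSON, a list that holds one entry, the list of rows, each a list of 6 numbers: the shift along the tool's x, y, z in mm, then the turn, a rotation vector about the tool's x, y, z in rad. A call has 1 to 8 rows; each row shifts and turns the commanded pose from where the row before left it, along the tool's axes as they then stand; what a row does not reach is not made up. A row lasts 1/8 s, in which the tool goes at most 62.5 mm and 10.7 degrees, less where a joint would pass 70% of its speed; a pose out of reach is approached as far as the arm can. A call is refused whole if a number of a shift passes 62.5 or a number of a turn 0.188, either way. A call with a gripper value outside its range is refused whole. OPENING is the finger opening in mm, from 0 to 93, set as the call begins (- or left out, the last holds). The fingers move at their own pace and stop on an object; FORCE is the grip in N (left out, the last holds). Time passes only in rows, so rows that do not move let the fingers close. It gives the time, the measured TCP pose, the force and the opening at its end, in the units of the state.
- monitor.read_state(): the state, without advancing time (a new reading comes with each control period).
- optics.read_camera(name): name is "scene" or "side" or "wrist"; returns a dict with "image" (480x640x3 uint8, blue, green, red), "fx", "fy", "cx", "cy" (pixels), "k1" (the pictures are not rectified: a ray, as slopes to the right and down, at radius r is drawn at 1 + k1 r^2 times it, then the intrinsics apply), "rvec" (rotation vector, rad) and "tvec" (3), from world to camera coordinates, as OpenCV has them. Camera axes: x right, y down, z forward; pixel columns grow to the right and rows downward; lengths in m; the calibration is good to about 2 mm. A picture is of the moment at which its call begins. There is no depth.
- robot.close_job(): hands the job in, once; it reports no verdict.
The state is a dict: "t": time; "q": joint angles; "dq": joint speeds; "joint_torque": joint torques, N m; "tool_pos": TCP position; "orientation": TCP orientation; "force": force on the tool from outside, world axes, zero at the start; "wrist_torque": the same for the moment, N m; "opening": finger opening in m.
Only numpy, scipy, OpenCV 4.12 (cv2) and the standard library are available. Lean on these libraries where they do the work, as an engineer would, in place of code of your own. Each camera call takes 0.05 s, during which the arm holds its last target.

## Task

Pull the red knob on the plywood shipping case fully out to draw back the locking bar, slide the pneumatic unit in the case up against the blue-padded end, and fill the gap left beside it with the yellow and the green blocking pieces, side by side and both flat on the case floor. Then push the knob fully home again so that the bar lies over the blocks. Leave the other things on the table where they are.

Things in the scene. Friction and masses are not known exactly. Their poses are not given: they have to be found in the camera images.
- case: open plywood shipping case, fixed. Origin at the centre of its underside. Inside 106 (own x) x 200 (own y) x 50 mm deep; floor and walls 8 mm, rim 58 mm high. Inner end face at own y -100 mm is the blue pad; the plain end is at +100 mm. Outside that end stands a fixed aluminium guide block (50 mm wide, own y +108 to +133 mm, 104 mm high) through which the locking bar slides
- lockbar (a joint): travel of the steel locking bar, m: 0 home, 0.085 fully out, along the case's own +y. Moves stiffly (about 4 N of friction) between end stops and stays where it is left. Bar 20 mm wide, 8 thick, underside 78 mm above table. Home, it reaches 82 mm into the case at own x 0, over the gap; out, it clears the inside. It passes 5 mm over seated blocks, 8 mm over the unit
- knob (a point): centre of the red knob on the bar's outer end, 109 mm above the table: upright cylinder 28 mm across, 92 to 126 mm above the table, on a dark collar 32 mm across and 6 mm high. In the case frame it lies at x 0, y +175 mm when home (28 mm clear of the guide block) and y +260 mm when fully out
- unit_mid (a point): pneumatic unit loose in the case, 0.65 kg: dark base plate 100 x 100 x 15 mm with an aluminium cylinder body (black ends) on it, 36 (own x) x 84 (own y) mm, 15 to 62 mm above the underside; can be gripped across its 36 mm or pushed. Point: its centre, 31 mm above the underside; axes as the case's. Starts 15 to 55 mm off the pad; against it, a 100 mm gap is left at the +y end
- yellow_block_mid (a point): yellow blocking piece: slab 100 (own x) x 57 (own y) x 30 mm high, lower long edges chamfered 6 mm; in its middle a wooden grip rib 26 mm thick (own x), 53 mm long (own y), 30 to 65 mm above the underside, to be pinched along own x. Point: centre, 32.5 mm above the underside, z up. Goes in with own x along the case's x, either way round
- green_block_mid (a point): green blocking piece: slab 100 (own x) x 38 (own y) x 30 mm high, lower long edges chamfered 6 mm; in its middle a wooden grip rib 26 mm thick (own x), 34 mm long (own y), 30 to 65 mm above the underside, to be pinched along own x. Point: centre, 32.5 mm above the underside, z up. Goes in with own x along the case's x, either way round
- grey_block_mid (a point): grey blocking piece: slab 100 (own x) x 77 (own y) x 30 mm high, lower long edges chamfered 6 mm; in its middle a wooden grip rib 26 mm thick (own x), 73 mm long (own y), 30 to 65 mm above the underside, to be pinched along own x. Point: centre, 32.5 mm above the underside, z up. Not wanted: too wide to share the gap
- spray: bystander: clear bottle with yellow cap, 60 mm across, 150 mm tall; origin under its centre
- jar: bystander: amber jar, 68 mm across, 80 mm tall; origin under its centre
- wrench: bystander: steel wrench 180 mm long lying on the table
- driver: bystander: screwdriver 190 mm long lying on the table
- coupler: bystander: brass cylinder 52 mm across, 70 mm tall; origin under its centre
Mind the look-alikes: they are no part of the job. Of the things that look like the part that bears yellow_block_mid, the larger one is meant. What is shaped like the part that bears green_block_mid but purple is not meant.

How it is judged:
On the way, in this order (a step that is already met when the one before it is completed fails the run):
1. the knob is pulled fully out (value of joint lockbar above 0.077 m), for 0.2 s.
2. with the bar still out, the unit is against the blue pad and both blocks lie flat in the gap (y of unit_mid in the frame of case between -0.06 and -0.042 m and z of unit_mid in the frame of case between 0.034 and 0.043 m and z of yellow_block_mid in the frame of case between 0.036 and 0.0445 m and y of yellow_block_mid in the frame of case between 0 and 0.1 m and x of yellow_block_mid in the frame of case between -0.01 and 0.01 m and angle between each of yellow_block_mid, green_block_mid's own z axis and vertical below 0.08 rad and z of green_block_mid in the frame of case between 0.036 and 0.0445 m and y of green_block_mid in the frame of case between 0 and 0.1 m and x of green_block_mid in the frame of case between -0.01 and 0.01 m and value of joint lockbar above 0.06 m), for 0.2 s.
At the end, for the whole second after the job is handed in: The unit is flat in the case within 8 mm of the blue pad, the yellow and green blocks both lie flat on the case floor (within 4 mm, tilt under 0.08 rad) in the half of the case beyond the unit, within 10 mm of the middle across the case, the knob is home within 7 mm, and all are at rest (y of unit_mid in the frame of case between -0.06 and -0.042 m and z of unit_mid in the frame of case between 0.034 and 0.043 m and z of yellow_block_mid in the frame of case between 0.036 and 0.0445 m and y of yellow_block_mid in the frame of case between 0 and 0.1 m and x of yellow_block_mid in the frame of case between -0.01 and 0.01 m and angle between each of yellow_block_mid, green_block_mid's own z axis and vertical below 0.08 rad and z of green_block_mid in the frame of case between 0.036 and 0.0445 m and y of green_block_mid in the frame of case between 0 and 0.1 m and x of green_block_mid in the frame of case between -0.01 and 0.01 m and value of joint lockbar below 0.007 m and linear speed of each of unit, yellow_block, green_block below 0.02 m/s); the robot touches nothing.
It fails at once if one of the other things on the table (grey block, bottle, jar, wrench, screwdriver, brass cylinder) is moved more than 30 mm (distance of any of grey_block_mid, spray, jar, wrench, driver, coupler from where it was at the start of the episode above 0.03 m).
It also fails if it takes over 72 s, if anything falls off the work surface, if the arm or the gripper's body presses on something with over 40 N, if the wrist force passes 120 N, or if a joint passes its speed limit or range.

## Working session

There is one attempt and no reset: what is moved stays moved. The work goes in short steps, Python scripts to look and compute and a shell command to move; the robot and the scene stay as the last step left them, time stands still between calls to the robot, and variables do not carry over. Pictures are saved under pics/ and viewed, and the job is handed in when it is done.

```bash
mkdir -p pics; ls
python3 - <<'E'
from plant import monitor, optics, robot
import cv2
print(monitor.read_state(), robot.tip_extent)
for n in ["scene","side","wrist"]:
    c=optics.read_camera(n); cv2.imwrite(f"pics/{n}0.png",c["image"]); print(n,{k:v for k,v in c.items() if k!="image"})
E
```

```text
pics
{'t': 0.0, 'q': array([ 1.01758054e+00,  1.31182512e-01,  1.48927068e+00, -3.93632403e-05,
        1.52299210e+00, -8.54037118e-02]), 'dq': array([-7.81742263e-04, -1.30426746e-03, -4.20727857e-06, -8.56063937e-04,
        1.13206813e-03,  3.69471179e-04]), 'joint_torque': array([-8.91056443e-04, -5.59863424e+01, -4.91738963e+01,  7.66428094e-02,
        3.58583929e-02, -1.29055456e-04]), 'tool_pos': array([0.27026351, 0.53506345, 0.22557941]), 'orientation': array([-1.54127228,  0.36732998, -0.36646847]), 'force': array([0.27762365, 0.26670581, 0.04511102]), 'wrist_torque': array([ 0.03884846, -0.02052335, -0.02980501]), 'opening': 0.09301068185933596} 0.008
scene {'fx': 522.2953636730097, 'fy': 522.2953636730097, 'cx': 316.8427342102329, 'cy': 236.08688945320304, 'k1': -0.0470200176709378, 'rvec': array([ 1.65492539,  2.203336  , -0.62655287]), 'tvec': array([ 0.10209898, -0.42964372,  1.65897683])}
side {'fx': 606.4430280229798, 'fy': 606.4430280229798, 'cx': 329.30707501081844, 'cy': 250.96209486140847, 'k1': -0.11927142969718352, 'rvec': array([ 0.90847989, -2.33066703,  1.2118507 ]), 'tvec': array([0.46003585, 0.26218253, 1.50773095])}
wrist {'fx': 406.1901973252585, 'fy': 406.1901973252585, 'cx': 319.8628649101043, 'cy': 238.2732508086926, 'k1': -0.06059038788648332, 'rvec': array([-2.46069879, -1.5116515 , -0.21471349]), 'tvec': array([-0.59849364, -0.03214048,  0.39154988])}
```

View pics/scene0.png

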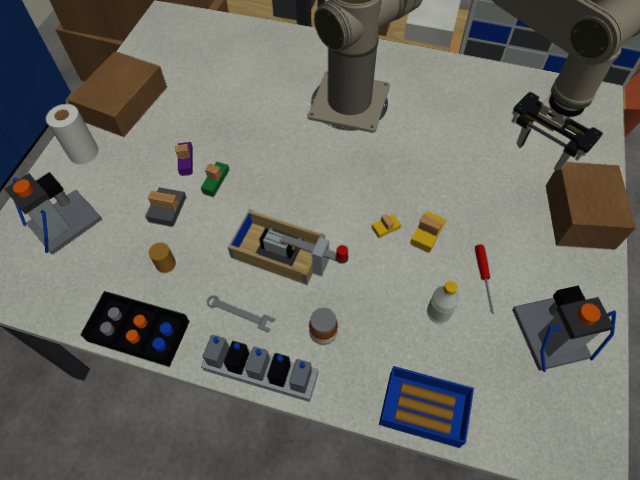

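View pics/side0.png

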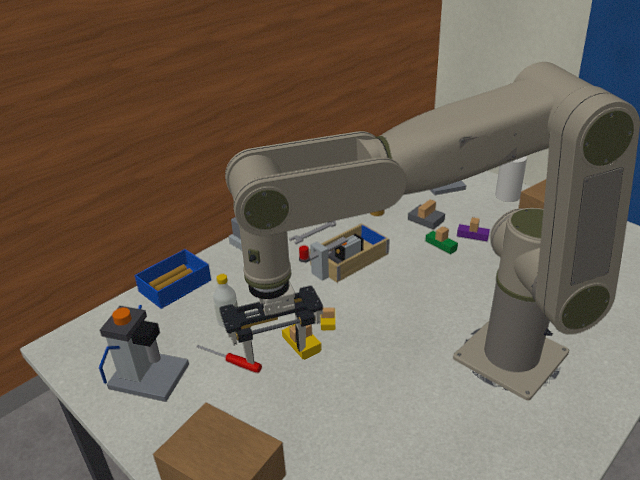

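View pics/wrist0.png

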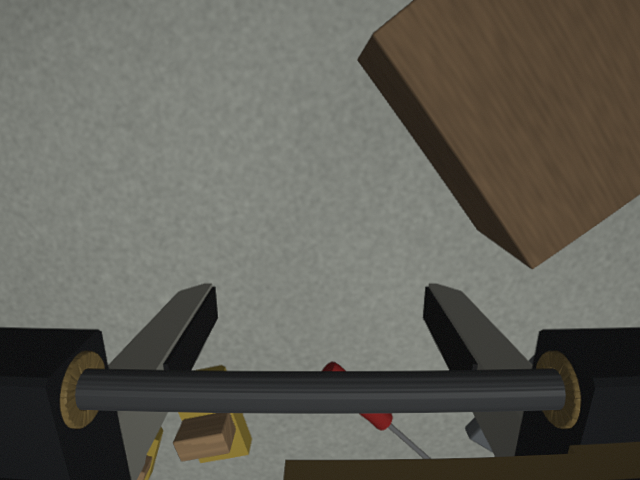

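The scene picture shows the case around (280,245), the knob at (342,254), the large yellow block at (428,231) with the small one at (386,225), green at (215,178) and purple at (185,157). I'll enlarge for first estimates.

```bash
cat > h.py <<'E'
from plant import monitor, optics, robot
import cv2, numpy as np
from scipy.spatial.transform import Rotation as R
def cam(n,save=None):
    c=optics.read_camera(n)
    if save: cv2.imwrite(f"pics/{save}.png",c["image"])
    return c
def K(c): return np.array([[c["fx"],0,c["cx"]],[0,c["fy"],c["cy"]],[0,0,1]]), np.array([c["k1"],0,0,0,0.])
def unproj(c,uv,z):
    k,d=K(c); uv=np.array(uv,float).reshape(-1,1,2)
    n=cv2.undistortPoints(uv,k,d,None).reshape(-1,2)
    Rm=R.from_rotvec(c["rvec"]).as_matrix(); o=-Rm.T@c["tvec"]
    ray=np.c_[n,np.ones(len(n))]@Rm
    z=np.broadcast_to(z,len(n))
    return o+ray*((z-o[2])/ray[:,2])[:,None]
def proj(c,P):
    k,d=K(c); return cv2.projectPoints(np.array(P,float).reshape(-1,1,3),c["rvec"],c["tvec"],k,d)[0].reshape(-1,2)
def crop(img,x0,y0,x1,y1,s,name):
    cv2.imwrite(f"pics/{name}.png",cv2.resize(img[y0:y1,x0:x1],None,fx=s,fy=s,interpolation=cv2.INTER_CUBIC))
def tool():
    s=monitor.read_state(); return s["tool_pos"],R.from_rotvec(s["orientation"]).as_matrix(),s
E
python3 - <<'E'
from h import *
im=cv2.imread("pics/scene0.png")
crop(im,220,190,360,295,5.7,"c_case"); crop(im,140,130,240,205,8,"c_green"); crop(im,360,200,460,275,8,"c_yel")
p,r,s=tool(); print(p,r)
c=cam("wrist"); Rm=R.from_rotvec(c["rvec"]).as_matrix(); o=-Rm.T@c["tvec"]
print("cam in tool",r.T@(o-p), r.T@Rm.T)
c=cam("scene")
print(unproj(c,[[342,254],[428,231],[386,225],[215,178],[185,157],[165,205]],[.109,.03,.02,.03,.03,.03]))
E
```

```text
[0.2703108  0.53517059 0.22579865] [[ 8.92573914e-01 -7.45853587e-04  4.50900489e-01]
 [-4.50901096e-01 -1.26959195e-03  8.92573016e-01]
 [-9.32691542e-05 -9.99998916e-01 -1.46951086e-03]]
cam in tool [-7.89229195e-02 -1.57259563e-01 -3.54763125e-05] [[ 0.00167178  0.95911132  0.28302416]
 [ 0.00115422 -0.28302622  0.95911148]
 [ 0.99999794 -0.00127675 -0.00158019]]
[[ 0.60499026  0.13498076  0.109     ]
 [ 0.43246022  0.32512427  0.03      ]
 [ 0.43804721  0.21461813  0.02      ]
 [ 0.4230466  -0.28081861  0.03      ]
 [ 0.37548718 -0.39439701  0.03      ]
 [ 0.54657431 -0.37811085  0.03      ]]
```

View pics/c_case.png

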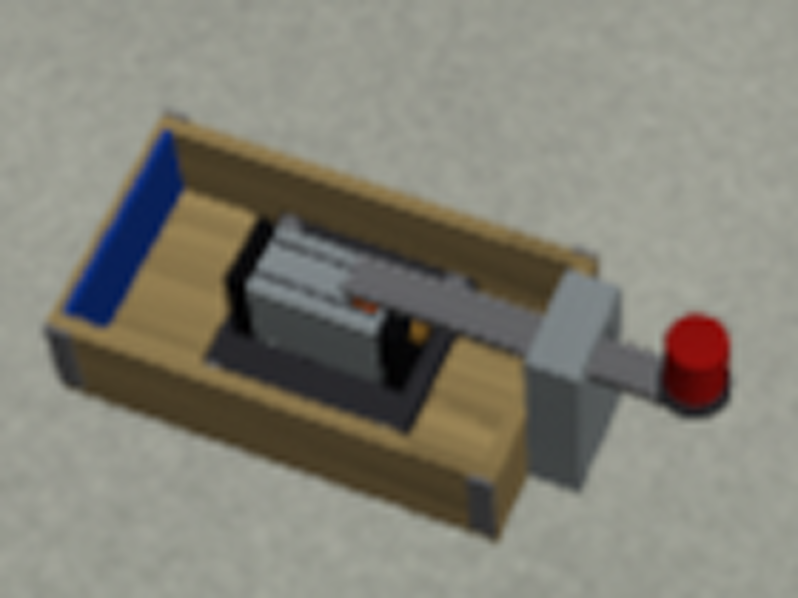

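View pics/c_green.png

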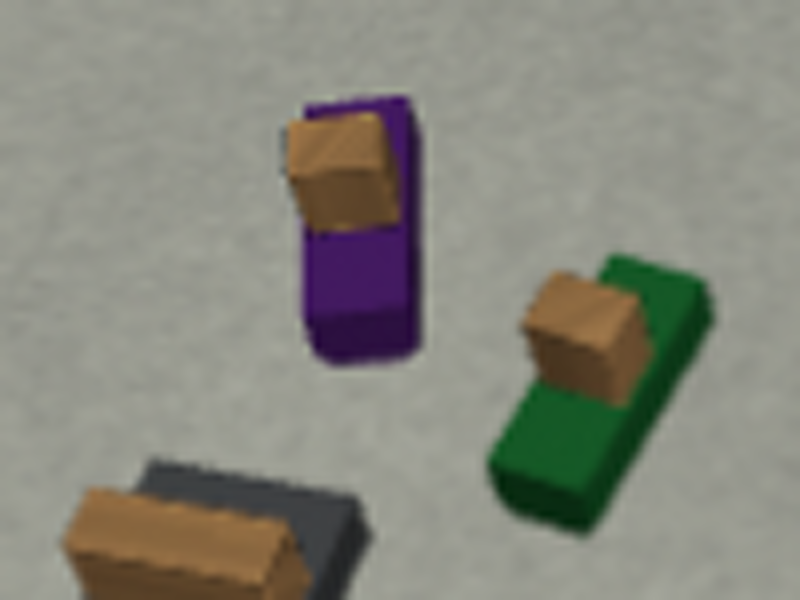

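View pics/c_yel.png

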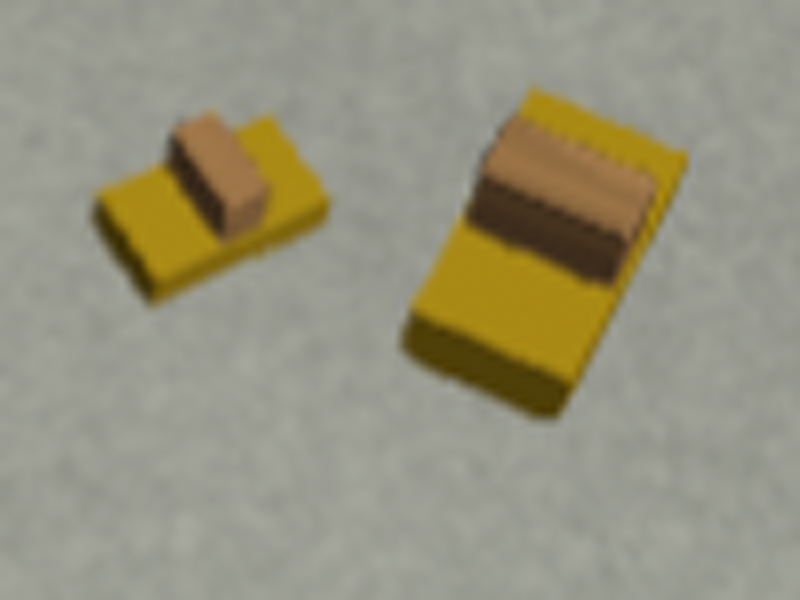

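```bash
cat >> h.py <<'E'
from scipy.optimize import least_squares
def fit(c,obj,uv,x0):
    obj=np.array(obj,float)/1000; uv=np.array(uv,float)
    def f(p):
        ca,sa=np.cos(p[2]),np.sin(p[2])
        W=np.c_[p[0]+ca*obj[:,0]-sa*obj[:,1],p[1]+sa*obj[:,0]+ca*obj[:,1],obj[:,2]]
        return (proj(c,W)-uv).ravel()
    r=least_squares(f,x0); return r.x,np.abs(r.fun).reshape(-1,2).round(1).tolist()
def un(uv,x0,y0,s): return (np.array(uv,float)+.5)/s-.5+[x0,y0]
def slab(w,rl): # w own y width, rl rib length
    return [(-50,-w/2,30),(-50,w/2,30),(50,w/2,30),(50,-w/2,30),(-13,-rl/2,65),(-13,rl/2,65),(13,rl/2,65),(13,-rl/2,65)]
CASE=[(-61,-108,58),(61,-108,58),(61,108,58),(-61,108,58)]
E
python3 - <<'E'
from h import *
c=cam("scene")
print("case",fit(c,CASE+[(0,175,126)],un([(168,115),(50,328),(495,480),(598,255),(697,332)],220,190,5.7),[.6,0,0]))
# yellow: x axis image down -> world x
print("yel",fit(c,slab(57,53),un([(533,90),(688,157),(572,380),(413,310),(517,118),(655,180),(632,238),(485,175)],360,200,8),[.43,.32,0]))
print("grn",fit(c,slab(38,34),un([(612,255),(710,283),(590,490),(492,460),(560,272),(640,298),(602,350),(525,325)],140,130,8),[.42,-.28,0]))
E
```

```text
case (array([ 0.584547  , -0.0408592 , -0.08541112]), [[0.8, 0.4], [0.6, 0.4], [0.6, 0.2], [0.3, 0.1], [0.3, 0.5]])
yel (array([ 0.4251175 ,  0.3255738 , -0.22585617]), [[0.1, 0.2], [0.3, 0.0], [0.2, 0.6], [0.2, 0.2], [0.7, 0.6], [1.0, 0.0], [0.0, 0.2], [0.7, 0.4]])
grn (array([ 0.41681215, -0.2844297 , -0.0659837 ]), [[0.3, 0.2], [0.0, 0.2], [0.4, 0.6], [0.4, 0.6], [0.6, 0.4], [0.4, 0.4], [1.1, 0.1], [0.4, 0.1]])
```

```bash
python3 -m inch '[[[0,0,0,0,0.17,0],[0,0,0,0,0.17,0],[0,0,0,0,0.17,0],[0,0,0,0,0.17,0],[0,0,0,0,0.17,0],[0,0,0,0,0.17,0],[0,0,0,0,0.17,0]]]' 60 40
python3 -m inch '[[[43,0,43,0,0,0],[43,0,43,0,0,0],[43,0,43,0,0,0],[43,0,43,0,0,0],[43,0,43,0,0,0],[43,0,43,0,0,0],[43,0,43,0,0,0],[43,0,43,0,0,0]]]'
cat >> h.py <<'E'
def todo(P,ang=None):
    "shift in tool mm and y-turn to reach TCP P with jaw dir angle"
    p,r,s=tool(); d=r.T@(np.array(P)-p)*1000
    a=np.arctan2(r[1,2],r[0,2]); print("pos",p.round(4),"jawang",round(a,4),"tilt",r[:,1].round(4),"f",s["force"].round(1),"open",round(s["opening"],4),"t",s["t"])
    print("shift",d.round(1),"turn y",None if ang is None else round(-(ang-a),4))
CX,CY,CA=.5845,-.0409,-.0854
def incase(P):
    c,s=np.cos(CA),np.sin(CA); d=np.array(P[:2])-[CX,CY]; return np.array([c*d[0]+s*d[1],-s*d[0]+c*d[1]])
def cw(x,y): 
    c,s=np.cos(CA),np.sin(CA); return [CX+c*x-s*y,CY+s*x+c*y]
E
python3 - <<'E'
from h import *
todo(cw(0,.175)+[.112],CA)
c=cam("wrist","w1")
E
```

```text
t: 1.18
tool_pos: [0.2705, 0.5355, 0.2265]
orientation: [-1.164, 1.277, -1.277]
force: [0.5, -0.3, 1.5]
opening: 0.06
t: 2.17
tool_pos: [0.5844, 0.1613, 0.2268]
orientation: [-1.166, 1.273, -1.273]
force: [1.0, 0.1, 0.7]
opening: 0.0595
pos [0.5844 0.1613 0.2268] jawang -0.087 tilt [ 4.e-04  2.e-04 -1.e+00] f [1.  0.1 0.7] open 0.0595 t 2.175
shift [ 26.5 114.8  17.3] turn y -0.0016
```

View pics/w1.png

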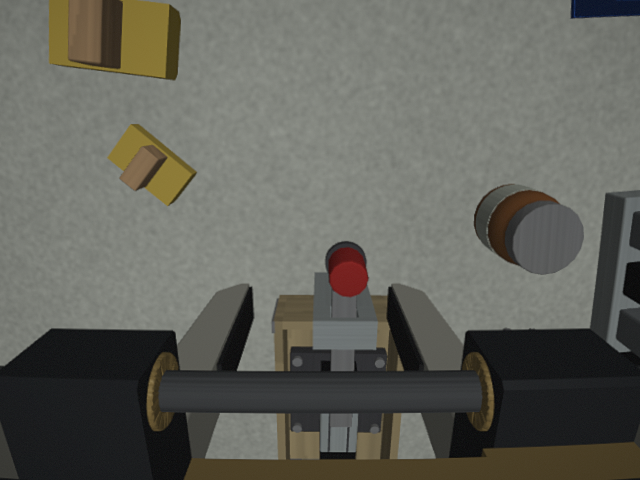

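The wrist picture shows the knob top at about (347,275), the guide block (315–377, 272–348), and the case's +y rim end at rows ~296–330.

Run:
```python
from h import *
c=cam("wrist")
print(unproj(c,[[348,273]],[.126]), cw(0,.175))
for x,y,z in CASE[2:]: print("pred rim",proj(c,cw(x/1000,y/1000)+[z/1000]))
crop(c["image"],240,230,440,350,4,"w1c")
```

```text
[[0.60497378 0.13072408 0.126     ]] [np.float64(0.5994268405772105), np.float64(0.1334622362508079)]
pred rim [[403.84769721 312.11506426]]
pred rim [[266.55813852 313.32841483]]
```

View pics/w1c.png

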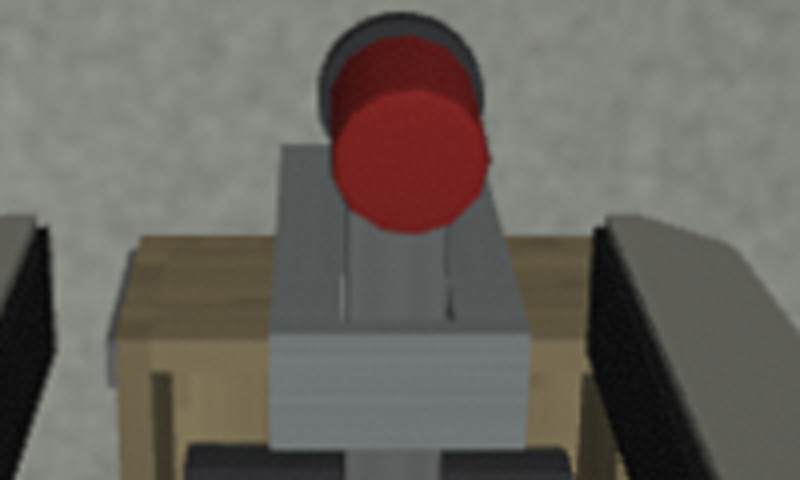

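Run:
```python
from h import *
c=cam("wrist")
uv=un([(118,338),(270,332),(530,332),(270,450),(526,448),(411,161)],240,230,4)
print(fit(c,[(-61,108,58),(-25,133,104),(25,133,104),(-25,108,104),(25,108,104),(0,175,126)],uv,[.58,-.04,-.08]))
print(unproj(c,uv[-1:],.126))
c=cam("scene"); crop(c["image"],220,190,360,295,5.7,"c_case2")
```

```text
(array([ 0.58288222, -0.03888475, -0.09249032]), [[0.8, 0.0], [0.2, 0.1], [0.6, 0.3], [0.2, 0.7], [0.3, 0.5], [0.2, 1.5]])
[[0.59924469 0.13641322 0.126     ]]
```

```bash
sed -i 's/^CX,CY,CA=.*/CX,CY,CA=.5838,-.0400,-.0885/' h.py
python3 - <<'E'
from h import *
todo([.5993,.135,.103],CA)
E
```

```text
pos [0.5837 0.1618 0.2262] jawang -0.0897 tilt [-8.e-04  1.e-04 -1.e+00] f [-0.2 -1.2 -0.6] open 0.0598 t 2.375
shift [ 25.3 123.2  18. ] turn y -0.0012
```

```bash
python3 -m inch '[[[12.7,20,9,0,0,0],[12.7,20,9,0,0,0],[0,30,0,0,0,0],[0,30,0,0,0,0],[0,23,0,0,0,0],[0,0,0,0,0,0]]]' 
python3 -m inch '[[[0,0,0,0,0,0],[0,0,0,0,0,0],[0,0,0,0,0,0],[0,0,0,0,0,0]]]' 0 40
python3 - <<'E'
from h import *
todo([.5993,.135,.103],CA); print(incase(tool()[0]))
E
```

```text
t: 3.12
tool_pos: [0.5962, 0.1356, 0.0994]
orientation: [-1.173, 1.277, -1.27]
force: [-0.5, 0.3, -0.7]
opening: 0.0602
t: 3.62
tool_pos: [0.602, 0.136, 0.1047]
orientation: [-1.161, 1.268, -1.276]
force: [12.7, -0.7, -4.8]
opening: 0.0274
pos [0.602  0.136  0.1047] jawang -0.0871 tilt [ 6.8e-03  3.0e-04 -1.0e+00] f [12.7 -0.7 -4.8] open 0.0274 t 3.625
shift [ 1.2  1.7 -2.6] turn y 0.0014
[0.00253107 0.17690061]
```

```bash
python3 -m inch '[[[0,0,3,0,0,0],[0,0,0,0,0,0]]]'
python3 - <<'E'
from h import *
import time
for i in range(3):
  p,r,s=tool(); print(p,s["force"].round(1),incase(p),r[:,1].round(4)); optics.read_camera("side")
E
```

```text
t: 3.88
tool_pos: [0.602, 0.136, 0.1047]
orientation: [-1.167, 1.273, -1.273]
force: [-4.2, 0.7, 6.3]
opening: 0.0275
[0.60204328 0.13597708 0.10466844] [-4.2  0.7  6.3] [0.00261824 0.1769008 ] [-2.e-04  2.e-04 -1.e+00]
[0.60199677 0.13597528 0.10463603] [-3.5  0.   5. ] [0.00257206 0.1768949 ] [-1.e-04  1.e-04 -1.e+00]
[0.6020422  0.13598942 0.10466614] [-4.4  0.6  5.6] [0.00261607 0.176913  ] [ 0.e+00  2.e-04 -1.e+00]
```

```bash
python3 -m inch '[[[-10,0,0,0,0,0],[-12,0,0,0,0,0],[-12,0,0,0,0,0],[-12,0,0,0,0,0],[-12,0,0,0,0,0],[-12,0,0,0,0,0],[-12,0,0,0,0,0],[-4,0,0,0,0,0]]]' 
python3 -m inch '[[[-3,0,0,0,0,0],[0,0,0,0,0,0]]]'
python3 - <<'E'
from h import *
p,r,s=tool(); print(p,s["force"].round(1),incase(p),r[:,1].round(4)); d=p[:2]-[.6020,.136]; print(np.hypot(*d),np.arctan2(-d[0],d[1]))
cam("scene","s2");
E
```

```text
t: 5.03
tool_pos: [0.61, 0.2198, 0.1047]
orientation: [-1.169, 1.271, -1.276]
force: [-4.9, -19.6, 11.4]
opening: 0.0276
t: 5.28
tool_pos: [0.61, 0.2198, 0.1046]
orientation: [-1.172, 1.271, -1.279]
force: [-6.4, -20.6, 12.2]
opening: 0.0271
[0.61001398 0.21983547 0.10463052] [ -6.4 -20.6  12.2] [0.00314596 0.2611355 ] [-9.e-04 -7.e-03 -1.e+00]
0.08421763487513344 -0.09530222266294416
```

```bash
sed -i 's/^CX,CY,CA=.*/CX,CY,CA=.5857,-.0387,-.093/' h.py; python3 -m inch '[[[3,0,0,0,0,0],[0,0,0,0,0,0]]]' 60
python3 -m inch '[[[0,-30,0,0,0,0],[0,-40,0,0,0,0],[30,-30,0,0,0,0],[55,0,0,0,0,0],[55,0,0,0,0,0],[55,0,0,0,0,0],[55,0,0,0,0,0],[55,0,0,0,0,0]]]'
python3 - <<'E'
from h import *
todo(cw(0,-.05)+[.2],CA)
cam("wrist","w2");
E
```

```text
t: 5.58
tool_pos: [0.6094, 0.2216, 0.1035]
orientation: [-1.166, 1.274, -1.273]
force: [0.3, -0.8, 0.9]
opening: 0.0427
t: 6.58
tool_pos: [0.5828, -0.0833, 0.2036]
orientation: [-1.167, 1.272, -1.272]
force: [-0.0, -0.8, 0.1]
opening: 0.0602
pos [ 0.5828 -0.0833  0.2036] jawang -0.0862 tilt [ 4.e-04  5.e-04 -1.e+00] f [-0.  -0.8  0.1] open 0.0602 t 6.575
shift [ 5.3  3.6 -1.3] turn y 0.0068
```

View pics/w2.png

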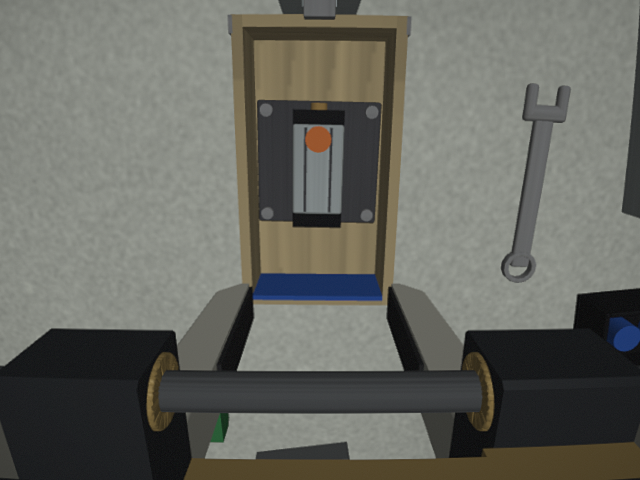

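Run:
```python
from h import *
im=cv2.imread("pics/w2.png"); crop(im,220,0,420,150,4,"w2a"); crop(im,220,150,420,300,4,"w2b")
```

```text
(no output)
```

View pics/w2a.png

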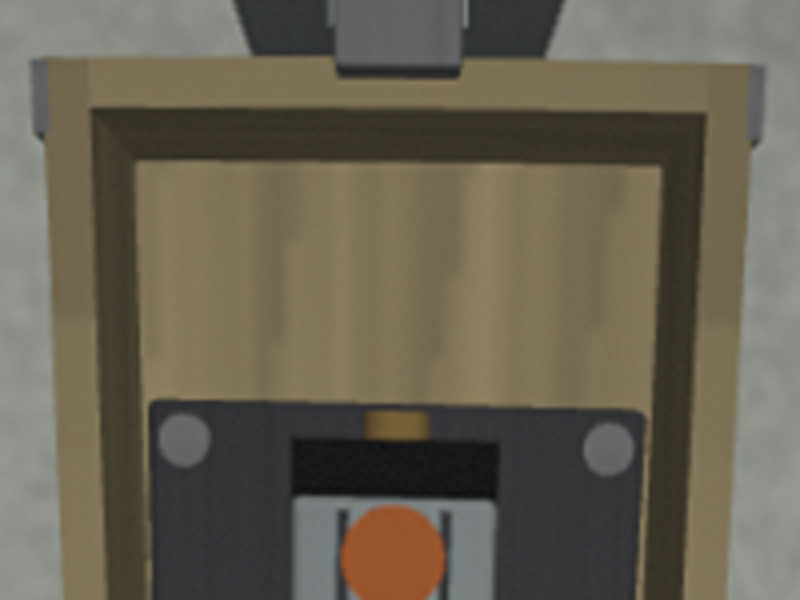

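View pics/w2b.png

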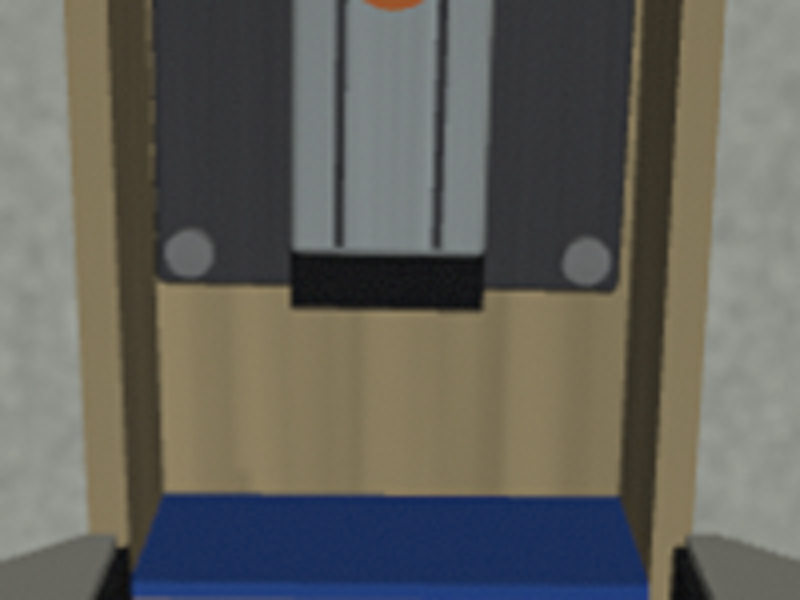

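Run:
```python
from h import *
c=cam("wrist")
A=un([(93,110),(705,115),(48,60),(750,66),(136,160),(662,165)],220,0,4)
B=un([(162,494),(620,496),(137,583),(645,583)],220,150,4)
print(fit(c,[(-53,100,58),(53,100,58),(-61,108,58),(61,108,58),(-53,100,8),(53,100,8),(-53,-100,8),(53,-100,8),(-53,-100,58),(53,-100,58)],np.r_[A,B],[.58,-.04,-.08]))
U=np.r_[un([(150,402),(643,412)],220,0,4),un([(156,283),(616,292)],220,150,4)]
x,e=fit(c,[(-50,50,23),(50,50,23),(-50,-50,23),(50,-50,23)],U,[.58,-.04,-.08]); print(x,e,incase(x[:2]))
```

```text
(array([ 0.58412729, -0.0506732 , -0.09982377]), [[1.1, 0.5], [0.9, 0.3], [1.9, 0.5], [1.9, 0.4], [0.3, 0.3], [0.3, 0.2], [0.6, 0.0], [0.1, 0.4], [1.6, 0.4], [1.5, 1.4]])
[ 0.58362283 -0.04765681 -0.11320465] [[1.5, 1.0], [1.3, 0.6], [0.6, 0.9], [0.8, 1.1]] [-0.00123642 -0.009111  ]
```

The arm was still settling when w2 was taken, so the calibration read afterwards doesn't match it. I'll retake the picture at rest.

Run:
```python
from h import *
p,r,s=tool(); print(p,s["dq"].round(3))
c=cam("wrist","w3"); np.save("w3.npy",np.r_[c["rvec"],c["tvec"]])
im=c["image"]; crop(im,220,0,420,150,4,"w3a"); crop(im,220,150,420,300,4,"w3b")
```

```text
[ 0.58248807 -0.08689223  0.20350146] [0.076 0.002 0.001 0.043 0.006 0.072]
```

View pics/w3a.png

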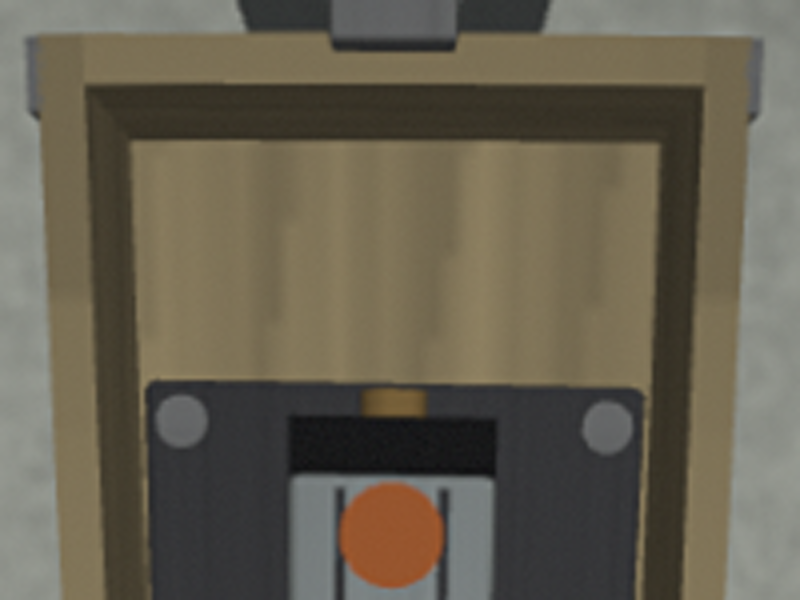

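View pics/w3b.png

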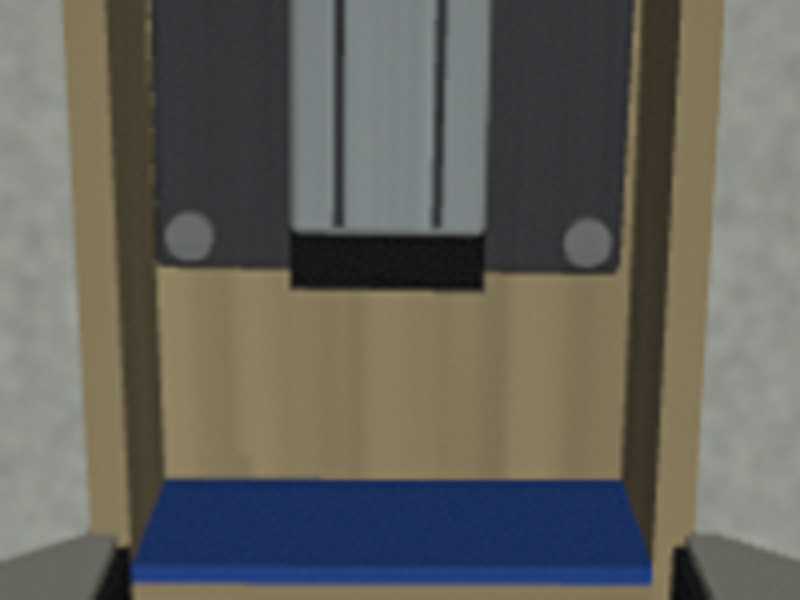

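Run:
```python
from h import *
c=cam("wrist"); v=np.load("w3.npy"); print(v-np.r_[c["rvec"],c["tvec"]]); c["rvec"]=v[:3]; c["tvec"]=v[3:]
A=un([(88,88),(704,90),(40,36),(748,40),(131,140),(661,142)],220,0,4)
B=un([(162,480),(623,481),(133,580),(649,580)],220,150,4)
print(fit(c,[(-53,100,58),(53,100,58),(-61,108,58),(61,108,58),(-53,100,8),(53,100,8),(-53,-100,8),(53,-100,8),(-53,-100,58),(53,-100,58)],np.r_[A,B],[.58,-.04,-.08]))
U=np.r_[un([(148,381),(643,390)],220,0,4),un([(157,265),(617,272)],220,150,4)]
x,e=fit(c,[(-50,50,23),(50,50,23),(-50,-50,23),(50,-50,23)],U,[.58,-.04,-.08]); print(x,e,incase(x[:2]))
```

```text
[ 1.62966464e-03  1.18144023e-03  1.76496706e-04  3.25230172e-05
 -2.24831188e-03 -7.27438094e-04]
(array([ 0.58468937, -0.04382394, -0.09757283]), [[0.9, 0.0], [0.3, 0.2], [1.1, 0.5], [1.6, 0.3], [0.0, 1.1], [0.1, 1.2], [0.6, 0.4], [0.5, 0.6], [0.7, 2.5], [0.9, 1.9]])
[ 0.58452059 -0.04013303 -0.11115051] [[1.4, 0.9], [1.2, 0.8], [0.9, 1.0], [1.0, 1.3]] [-0.00104123 -0.00153637]
```

```bash
python3 -m inch '[[[0,0,0,0,0,0],[0,0,0,0,0,0]]]'
python3 - <<'E'
from h import *
p,r,s=tool(); print(p,s["dq"].round(3))
c=cam("wrist","w4"); np.save("w3.npy",np.r_[c["rvec"],c["tvec"]])
im=c["image"]; crop(im,220,0,420,150,4,"w4a"); crop(im,220,150,420,300,4,"w4b")
E
```

```text
t: 7.02
tool_pos: [0.5833, -0.0808, 0.2036]
orientation: [-1.168, 1.272, -1.271]
force: [0.1, 0.4, -1.0]
opening: 0.0602
[ 0.58325721 -0.08079629  0.20358101] [-0.002 -0.002 -0.    -0.002  0.    -0.002]
```

View pics/w4a.png

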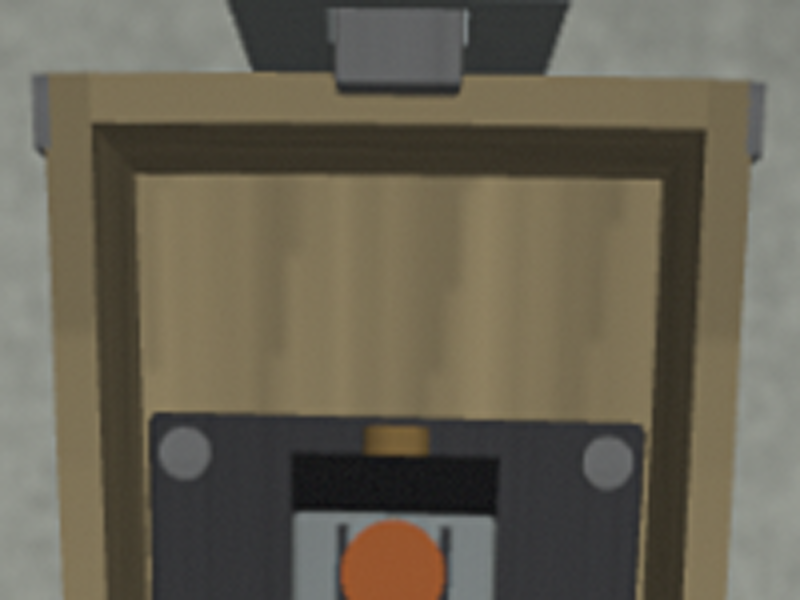

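View pics/w4b.png

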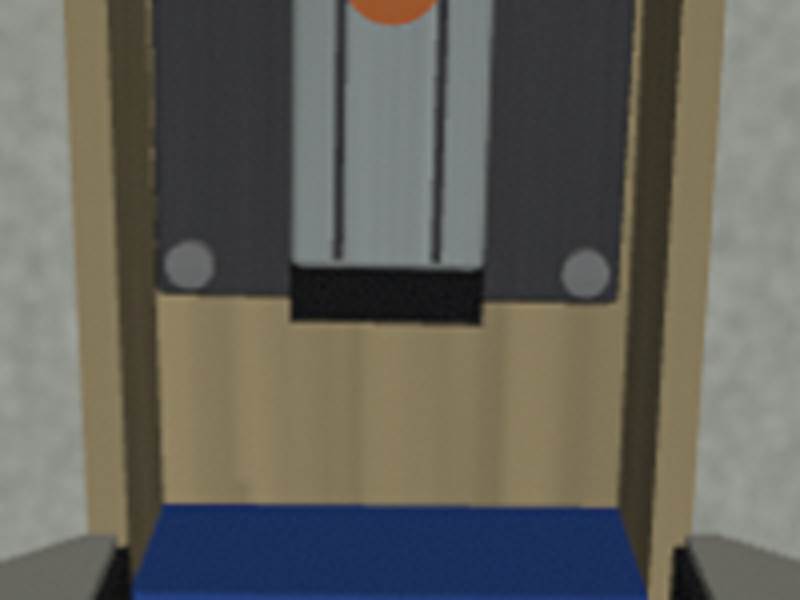

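Run:
```python
from h import *
c=cam("wrist"); v=np.load("w3.npy"); c["rvec"]=v[:3]; c["tvec"]=v[3:]
A=un([(93,125),(705,131),(48,74),(750,80),(136,174),(662,180)],220,0,4)
B=un([(162,505),(621,508),(136,597),(646,597)],220,150,4)
O=[(-53,100,58),(53,100,58),(-61,108,58),(61,108,58),(-53,100,8),(53,100,8),(-53,-100,8),(53,-100,8),(-53,-100,58),(53,-100,58)]
print(fit(c,O,np.r_[A,B],[.58,-.04,-.08]))
U=np.r_[un([(150,415),(643,426)],220,0,4),un([(156,293),(616,302)],220,150,4)]
UO=[(-50,50,23),(50,50,23),(-50,-50,23),(50,-50,23)]
x,e=fit(c,UO,U,[.58,-.04,-.08]); print(x,e,incase(x[:2]))
# free 6dof check of case in tool: solvePnP
k,d=K(c); ok,rv,tv=cv2.solvePnP(np.array(O)/1000.,np.r_[A,B],k,d)
Rm=R.from_rotvec(c["rvec"]).as_matrix(); print("pnp",Rm.T@(tv.ravel()-c["tvec"]), R.from_matrix(Rm.T@cv2.Rodrigues(rv)[0]).as_rotvec())
```

```text
(array([ 0.58492466, -0.04340139, -0.09498706]), [[0.8, 0.3], [0.6, 0.4], [1.5, 0.0], [1.6, 0.1], [0.1, 0.4], [0.1, 0.0], [0.7, 0.0], [0.4, 0.1], [1.3, 0.3], [1.1, 0.8]])
[ 0.58439789 -0.04024365 -0.10892627] [[1.2, 1.1], [1.1, 0.9], [0.5, 1.1], [0.7, 1.4]] [-0.00115313 -0.0016579 ]
pnp [ 0.58477576 -0.0434512  -0.00121702] [-0.00682885  0.00480685 -0.09482082]
```

```bash
sed -i 's/^CX,CY,CA=.*/CX,CY,CA=.5855,-.0428,-.094/' h.py
python3 - <<'E'
from h import *
todo(cw(0,.003)+[.040],CA)
E
```

```text
pos [ 0.5832 -0.0811  0.2036] jawang -0.0853 tilt [ 0.e+00  1.e-04 -1.e+00] f [-0.6 -0.   0.2] open 0.06 t 7.125
shift [-41.4 163.6  -1. ] turn y 0.0087
```

```bash
python3 -m inch '[[[-14,25,0,0,0.009,0],[-14,30,0,0,0,0],[-13.4,30,-1,0,0,0],[0,25,0,0,0,0],[0,20,0,0,0,0],[0,20,0,0,0,0],[0,13,0,0,0,0],[0,0,0,0,0,0]]]' 56
python3 - <<'E'
from h import *
todo(cw(0,.003)+[.040],CA)
cam("side","sd1"); cam("wrist","w5")
E
```

```text
t: 8.12
tool_pos: [0.5851, -0.041, 0.0394]
orientation: [-1.164, 1.281, -1.279]
force: [0.3, 0.0, -0.2]
opening: 0.0563
pos [ 0.5851 -0.041   0.0394] jawang -0.0962 tilt [-2.e-03  3.e-04 -1.e+00] f [ 0.3  0.  -0.2] open 0.0563 t 8.125
shift [-1.3 -0.6  0.6] turn y -0.0022
```

View pics/w5.png

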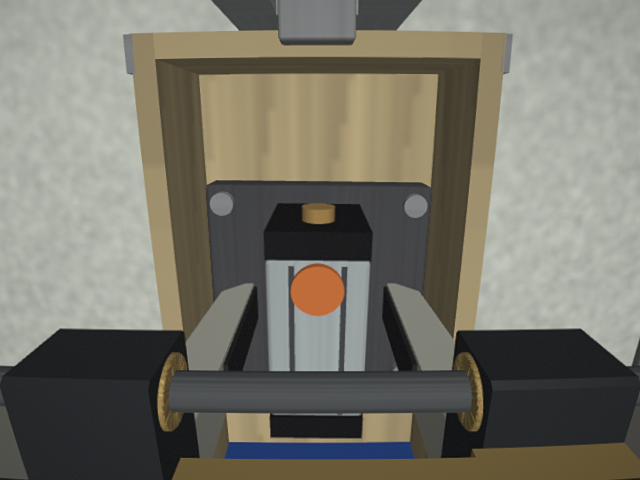

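The fingers straddle the cylinder body with free space on both sides. I'll grip it and slide.

```bash
python3 -m inch '[[[0,0,0,0,0,0],[0,0,0,0,0,0],[0,0,0,0,0,0]]]' 30 25
python3 -m inch '[[[5,0,0,0,0,0],[9,0,0,0,0,0],[9,0,0,0,0,0],[9,0,0,0,0,0],[9,0,0,0,0,0],[6,0,0,0,0,0],[3,0,0,0,0,0],[0,0,0,0,0,0]]]'
python3 - <<'E'
from h import *
todo(cw(0,-.05)+[.040],CA); print(incase(tool()[0]))
E
```

```text
t: 8.6
tool_pos: [0.5854, -0.041, 0.0412]
orientation: [-1.163, 1.28, -1.279]
force: [-4.6, 0.0, 5.5]
opening: 0.0364
t: 9.6
tool_pos: [0.5816, -0.0902, 0.0413]
orientation: [-1.161, 1.279, -1.279]
force: [1.0, 4.8, 2.7]
opening: 0.0364
pos [ 0.5816 -0.0902  0.0413] jawang -0.0962 tilt [ 1.1e-03  9.0e-04 -1.0e+00] f [1.  4.8 2.7] open 0.0364 t 9.6
shift [ 2.4  1.3 -0.6] turn y -0.0022
[ 0.00058368 -0.04756382]
```

```bash
python3 -m inch '[[[2,0,0,0,0,0],[2,0,0,0,0,0],[2,0,0,0,0,0],[0,0,0,0,0,0]]]'
python3 - <<'E'
from h import *
todo(cw(0,-.05)+[.040],CA); print(incase(tool()[0]))
cam("scene","s3");
E
```

```text
t: 10.1
tool_pos: [0.581, -0.0938, 0.0414]
orientation: [-1.159, 1.28, -1.276]
force: [0.1, 16.1, 7.7]
opening: 0.0356
pos [ 0.581  -0.0938  0.0414] jawang -0.095 tilt [ 7.0e-04  4.2e-03 -1.0e+00] f [ 0.1 16.1  7.7] open 0.0356 t 10.1
shift [-1.2  1.5 -0.3] turn y -0.001
[ 0.00028638 -0.05118264]
```

```bash
python3 -m inch '[[[0,0,0,0,0,0],[0,-10,0,0,0,0],[0,-40,0,0,0,0],[0,-50,0,0,0,0],[0,-50,0,0,0,0],[-30,-10,-20,0,0,0],[-45,0,-25,0,0,0],[-45,0,-25,0,0,0]]]' 58
python3 -m inch '[[[-45,0,-25,0,0.03,0],[-45,0,-25,0,0.03,0],[-45,0,-25,0,0.03,0],[-45,0,-25,0,0.03,0],[-25,0,-20,0,0.015,0],[0,0,0,0,0,0],[0,0,0,0,0,0],[0,0,0,0,0,0]]]'
python3 - <<'E'
from h import *
todo([.425,.3256,.1],-.226)
c=cam("wrist","w6"); np.save("w6.npy",np.r_[c["rvec"],c["tvec"]])
cam("scene","s4")
E
```

```text
t: 11.15
tool_pos: [0.522, 0.0298, 0.2018]
orientation: [-1.16, 1.279, -1.282]
force: [0.9, 0.2, 0.2]
opening: 0.058
t: 12.15
tool_pos: [0.4351, 0.2492, 0.2008]
orientation: [-1.09, 1.378, -1.379]
force: [-0.5, -0.7, -0.3]
opening: 0.058
pos [0.4351 0.2492 0.2008] jawang -0.2324 tilt [ 3.e-04 -3.e-04 -1.e+00] f [-0.5 -0.7 -0.3] open 0.058 t 12.15
shift [-72.  100.8 -27.5] turn y -0.0064
```

View pics/w6.png

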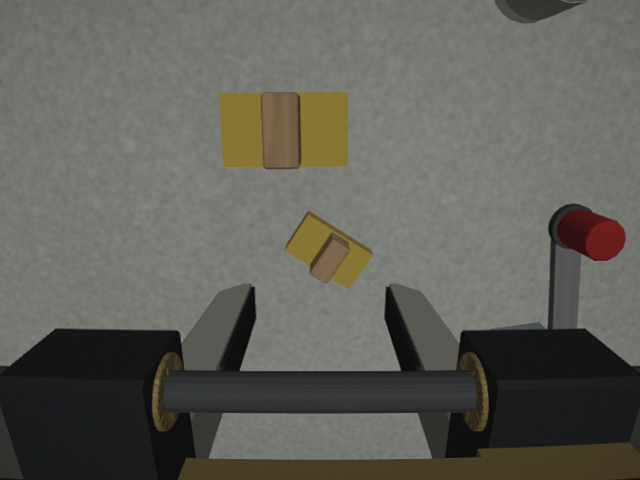

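View pics/s4.png

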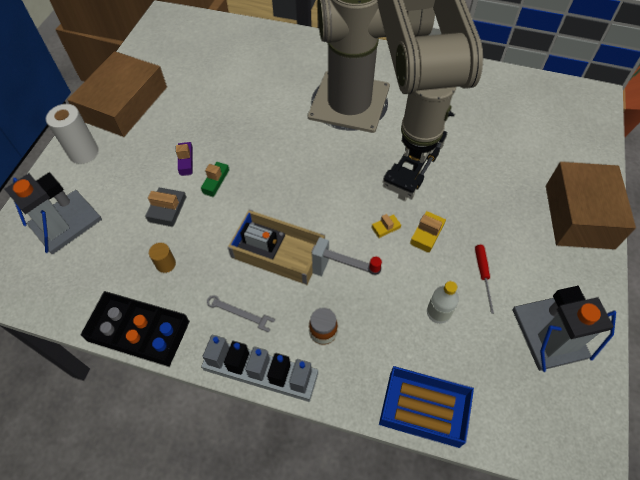

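The scene picture shows the unit at the pad and the bar out. In the wrist picture the large yellow slab is at (220–348, 93–167) with its rib at (262–299).

Run:
```python
from h import *
c=cam("wrist")
ob=slab(57,53)
print(fit(c,ob[:4],[(222,167),(220,93),(348,93),(348,167)],[.43,.32,-.2]))
x,e=fit(c,ob,[(222,167),(220,93),(348,93),(348,167),(263,168),(262,93),(299,94),(299,168)],[.43,.32,-.2]); print(x,e)
todo([x[0],x[1],.043],x[2])
```

```text
(array([ 0.42385535,  0.32362268, -0.23824484]), [[1.0, 0.1], [1.2, 0.2], [0.9, 0.2], [0.7, 0.3]])
[ 0.42411638  0.32371911 -0.24160602] [[1.1, 0.3], [0.8, 0.6], [1.3, 0.2], [0.5, 0.4], [0.1, 1.6], [1.1, 0.8], [0.2, 1.7], [0.2, 1.8]]
pos [0.4349 0.2495 0.2007] jawang -0.2324 tilt [ 1.e-04 -1.e-04 -1.e+00] f [-0.2 -0.7 -0.1] open 0.0583 t 12.3
shift [-69.8 157.7 -27.6] turn y 0.0092
```

```bash
python3 -m inch '[[[-25,10,-10,0,0.009,0],[-25,20,-10,0,0,0],[-20,27.7,-7.6,0,0,0],[0,30,0,0,0,0],[0,30,0,0,0,0],[0,25,0,0,0,0],[0,15,0,0,0,0],[0,0,0,0,0,0]]]'
python3 - <<'E'
from h import *
todo([.4241,.3237,.043],-.2416)
cam("wrist","w7")
E
python3 -m inch '[[[0,0,0,0,0,0],[0,0,0,0,0,0],[0,0,0,0,0,0],[0,0,0,0,0,0]]]' 10 35
```

```text
t: 13.3
tool_pos: [0.4235, 0.3241, 0.0419]
orientation: [-1.088, 1.385, -1.384]
force: [-0.1, -0.5, 0.2]
opening: 0.0583
pos [0.4235 0.3241 0.0419] jawang -0.2405 tilt [-0.0019 -0.0012 -1.    ] f [-0.1 -0.5  0.2] open 0.0583 t 13.3
shift [ 0.2 -1.1  0.7] turn y 0.0011
t: 13.85
tool_pos: [0.4243, 0.3249, 0.0433]
orientation: [-1.085, 1.384, -1.384]
force: [-0.4, -0.1, 1.5]
opening: 0.026
```

View pics/w7.png

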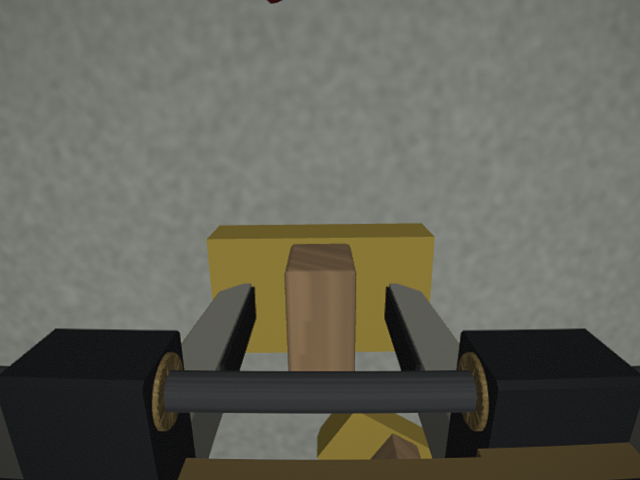

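```bash
python3 -m inch '[[[0,-20,0,0,0,0],[0,-40,0,0,0,0],[0,-50,0,0,0,0],[0,-37,0,0,0,0],[0,0,0,0,-0.074,0],[0,0,0,0,-0.074,0],[0,0,0,0,0,0],[0,0,0,0,0,0]]]'
python3 - <<'E'
from h import *
todo(cw(0,.069)+[.19],CA)
c=cam("wrist","w8"); np.save("w8.npy",np.r_[c["rvec"],c["tvec"]]); crop(c["image"],190,200,450,380,3,"w8c")
p,r,s=tool()
E
```

```text
t: 14.85
tool_pos: [0.4239, 0.3247, 0.1896]
orientation: [-1.164, 1.278, -1.278]
force: [-0.2, -0.6, -0.8]
opening: 0.026
pos [0.4239 0.3247 0.1896] jawang -0.0936 tilt [-5.e-04 -3.e-04 -1.e+00] f [-0.2 -0.6 -0.8] open 0.026 t 14.85
shift [281.7  -0.4 195.3] turn y 0.0004
```

View pics/w8c.png

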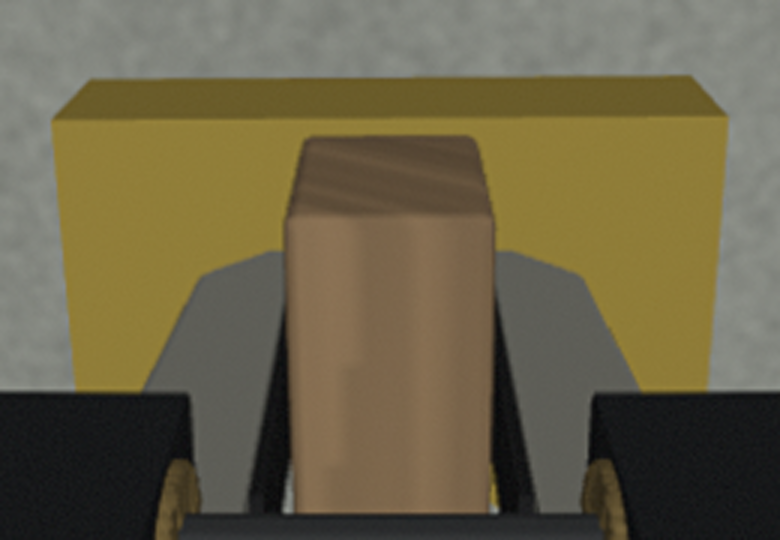

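Run:
```python
from h import *
c=cam("wrist"); p,r,s=tool()
uv=un([(53,119),(727,116),(288,215),(492,215)],190,200,3)
ob=np.array([(-50,28.5,30),(50,28.5,30),(-13,26.5,65),(13,26.5,65)],float); ob[:,2]+=(p[2]-.043)*1000
x,e=fit(c,ob,uv,[p[0],p[1],-.09]); print(x,e); d=x[:2]-p[:2]; print("block in tool x,z mm",(r[:,0][:2]@d)*1e3,(r[:,2][:2]@d)*1e3)
```

```text
[ 0.42362898  0.32452305 -0.09059317] [[1.5, 0.4], [1.6, 0.3], [2.6, 0.6], [2.5, 0.3]]
block in tool x,z mm 0.206858439414672 -0.30234532212236537
```

```bash
python3 -m inch '[[[30,0,20,0,0,0],[42,0,29,0,0,0],[42,0,29,0,0,0],[42,0,29,0,0,0],[42,0,29,0,0,0],[42,0,29,0,0,0],[30,0,22,0,0,0],[12,0,8,0,0,0]]]'
python3 -m inch '[[[0,0,0,0,0,0],[0,0,0,0,0,0]]]'
python3 - <<'E'
from h import *
todo(cw(0,.068)+[.11],CA)
c=cam("wrist","w9")
cam("scene","s5"); cam("side","sd5")
E
```

```text
t: 15.95
tool_pos: [0.593, 0.0241, 0.1896]
orientation: [-1.163, 1.279, -1.279]
force: [-0.2, -0.1, -1.0]
opening: 0.0258
t: 16.2
tool_pos: [0.5918, 0.0273, 0.1898]
orientation: [-1.165, 1.277, -1.275]
force: [0.6, 0.3, -1.4]
opening: 0.026
pos [0.5918 0.0273 0.1898] jawang -0.0912 tilt [-5.e-04  5.e-04 -1.e+00] f [ 0.6  0.3 -1.4] open 0.026 t 16.2
shift [ 2.4 79.8  0.3] turn y 0.0028
```

View pics/w9.png

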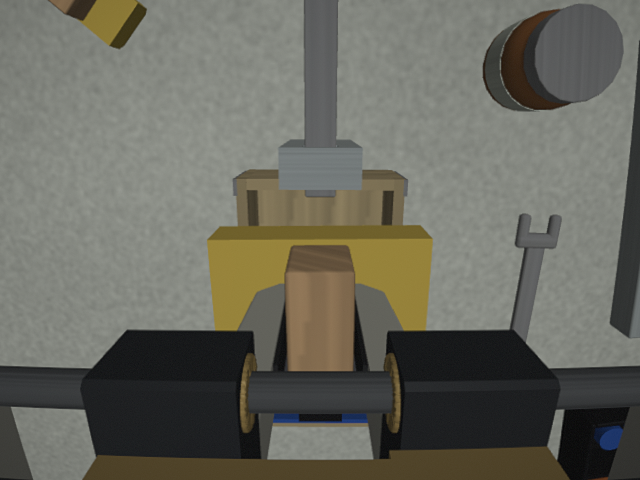

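```bash
python3 -m inch '[[[2.4,20,0.3,0,0.003,0],[0,30,0,0,0,0],[0,25,0,0,0,0],[0,8,0,0,0,0],[0,0,0,0,0,0],[0,0,0,0,0,0]]]'
python3 - <<'E'
from h import *
todo(cw(0,.068)+[.051],CA)
c=cam("wrist","w10")
E
```

```text
t: 17.1
tool_pos: [0.5932, 0.0236, 0.1081]
orientation: [-1.161, 1.277, -1.28]
force: [-0.4, 0.6, -1.5]
opening: 0.0257
pos [0.5932 0.0236 0.1081] jawang -0.095 tilt [ 1.9e-03 -1.0e-04 -1.0e+00] f [-0.4  0.6 -1.5] open 0.0257 t 17.1
shift [-1.1 57.1 -1.6] turn y -0.001
```

View pics/w10.png

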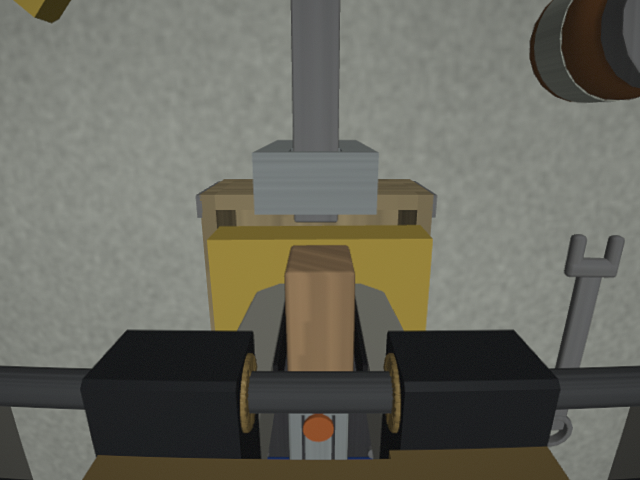

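```bash
python3 -m inch '[[[0,5,-1.5,0,0,0],[0,8,0,0,0,0],[0,8,0,0,0,0],[0,8,0,0,0,0],[0,0,0,0,0,0]]]'
python3 - <<'E'
from h import *
todo(cw(0,.068)+[.051],CA)
E
```

```text
t: 17.77
tool_pos: [0.5901, 0.0238, 0.0766]
orientation: [-1.164, 1.28, -1.278]
force: [-1.0, -0.2, -1.0]
opening: 0.026
pos [0.5901 0.0238 0.0766] jawang -0.095 tilt [-2.1e-03  1.0e-04 -1.0e+00] f [-1.  -0.2 -1. ] open 0.026 t 17.775
shift [-1.3 25.6  1.8] turn y -0.001
```

```bash
python3 -m inch '[[[0,8,0.5,0,0,0],[0,8,0,0,0,0],[0,5,0,0,0,0],[0,3,0,0,0,0],[0,0,0,0,0,0]]]'
python3 - <<'E'
from h import *
todo(cw(0,.068)+[.051],CA)
E
```

```text
t: 18.4
tool_pos: [0.5913, 0.0237, 0.0537]
orientation: [-1.163, 1.279, -1.279]
force: [0.4, 0.1, -1.4]
opening: 0.026
pos [0.5913 0.0237 0.0537] jawang -0.095 tilt [-4.e-04  0.e+00 -1.e+00] f [ 0.4  0.1 -1.4] open 0.026 t 18.4
shift [-1.2  2.7  0.5] turn y -0.001
```

Almost on the floor with no contact yet. I'll lower it the rest and push toward the +y wall.

```bash
python3 -m inch '[[[-2,1,0,0,0,0],[-2,1,0,0,0,0],[0,0,0,0,0,0]]]'
python3 -m inch '[[[-1.5,1,0,0,0,0],[-1.5,0,0,0,0,0],[0,0,0,0,0,0]]]'
python3 - <<'E'
from h import *
todo(cw(0,.068)+[.051],CA); print(incase(tool()[0]))
E
```

```text
t: 18.77
tool_pos: [0.5918, 0.0279, 0.0519]
orientation: [-1.163, 1.279, -1.279]
force: [0.2, -0.4, -1.7]
opening: 0.0258
t: 19.15
tool_pos: [0.592, 0.0292, 0.0514]
orientation: [-1.164, 1.278, -1.281]
force: [-3.4, -6.4, 3.7]
opening: 0.0259
pos [0.592  0.0292 0.0514] jawang -0.0956 tilt [-3.0e-04 -2.4e-03 -1.0e+00] f [-3.4 -6.4  3.7] open 0.0259 t 19.15
shift [4.3 0.4 0.3] turn y -0.0016
[-0.00024443  0.07228228]
```

```bash
python3 -m inch '[[[0,0,0,0,0,0],[0,0,0,0,0,0],[0,-15,0,0,0,0],[0,-40,0,0,0,0],[0,-45,0,0,0,0],[0,-45,0,0,0,0],[20,0,-7,0,0,0],[45,0,-15,0,0,0]]]' 56
python3 -m inch '[[[50,0,-17,0,0,0],[50,0,-17,0,0,0],[50,0,-17,0,0,0],[50,0,-17,0,0,0],[50,0,-17,0,0,0],[50,0,-17,0,0,0],[30,0,-10,0,0,0],[10,0,-4,0,0,0]]]'
python3 -m inch '[[[0,0,0,0,0,0],[0,0,0,0,0,0]]]'
python3 - <<'E'
from h import *
todo([.4168,-.2844,.19],-.066)
c=cam("wrist","w11"); cam("scene","s6")
crop(cv2.imread("pics/s6.png"),220,190,360,295,5.7,"s6c")
E
```

```text
t: 20.15
tool_pos: [0.5643, -0.0316, 0.1971]
orientation: [-1.163, 1.275, -1.278]
force: [0.3, -0.9, 0.2]
opening: 0.0562
t: 21.15
tool_pos: [0.4148, -0.3608, 0.1957]
orientation: [-1.162, 1.281, -1.28]
force: [0.7, 0.1, -0.5]
opening: 0.0558
t: 21.4
tool_pos: [0.4168, -0.3583, 0.1959]
orientation: [-1.163, 1.278, -1.278]
force: [-0.3, -0.2, 0.2]
opening: 0.0557
pos [ 0.4168 -0.3583  0.1959] jawang -0.094 tilt [ 1.e-04  5.e-04 -1.e+00] f [-0.3 -0.2  0.2] open 0.0557 t 21.4
shift [-73.6   5.9  -6.9] turn y -0.028
```

View pics/w11.png

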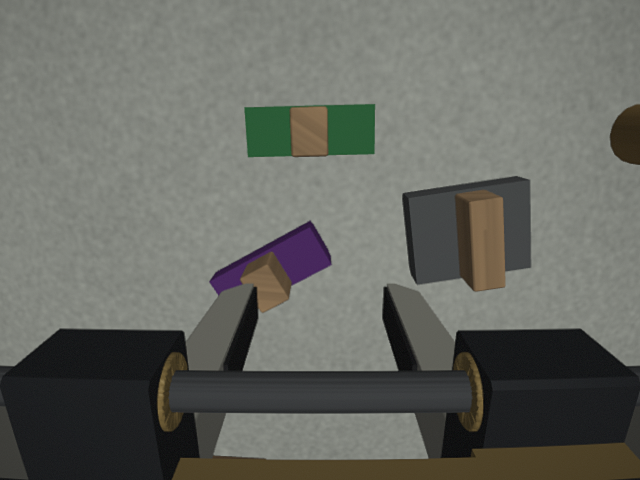

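View pics/s6c.png

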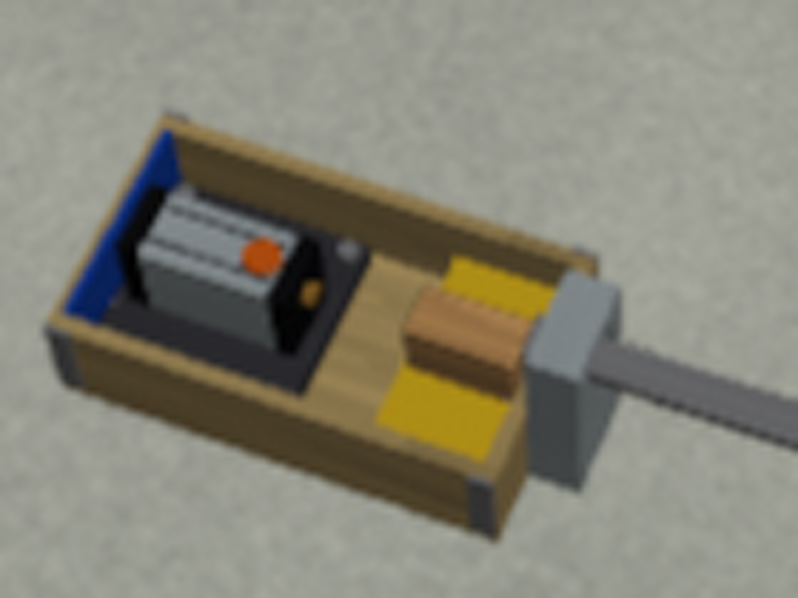

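Yellow sits flat against the end wall and the unit is at the pad. Green shows at (245–375, 104–157), and its rib spans 291–327.

Run:
```python
from h import *
c=cam("wrist")
x,e=fit(c,slab(38,34),[(248,157),(245,108),(375,104),(375,154),(291,156),(291,108),(327,106),(327,156)],[.42,-.28,-.1]); print(x,e)
todo([x[0],x[1],.043],x[2])
```

```text
[ 0.41593305 -0.28810006 -0.07230653] [[0.4, 0.2], [0.8, 1.1], [0.3, 0.3], [0.2, 0.2], [0.4, 1.5], [1.6, 1.0], [0.7, 0.1], [1.5, 0.6]]
pos [ 0.4169 -0.3584  0.196 ] jawang -0.0934 tilt [ 1.e-04  1.e-04 -1.e+00] f [ 0.8  0.3 -0.2] open 0.0556 t 21.55
shift [-69.9 153.   -7.5] turn y -0.0211
```

```bash
python3 -m inch '[[[-25,10,-4,0,-0.021,0],[-25,20,-3.5,0,0,0],[-20,28,0,0,0,0],[0,30,0,0,0,0],[0,30,0,0,0,0],[0,22,0,0,0,0],[0,13,0,0,0,0],[0,0,0,0,0,0]]]'
python3 - <<'E'
from h import *
todo([.4159,-.2881,.043],-.0723)
c=cam("wrist","w12")
E
python3 -m inch '[[[0,0,0,0,0,0],[0,0,0,0,0,0],[0,0,0,0,0,0],[0,0,0,0,0,0]]]' 10 35
```

```text
t: 22.55
tool_pos: [0.4142, -0.2882, 0.0422]
orientation: [-1.174, 1.265, -1.262]
force: [0.4, -0.3, 0.3]
opening: 0.0562
pos [ 0.4142 -0.2882  0.0422] jawang -0.0734 tilt [-0.0013  0.0011 -1.    ] f [ 0.4 -0.3  0.3] open 0.0562 t 22.55
shift [-0.3 -0.8  1.7] turn y -0.0011
t: 23.1
tool_pos: [0.4148, -0.2892, 0.0434]
orientation: [-1.173, 1.263, -1.264]
force: [0.7, -0.1, 1.5]
opening: 0.0255
```

View pics/w12.png

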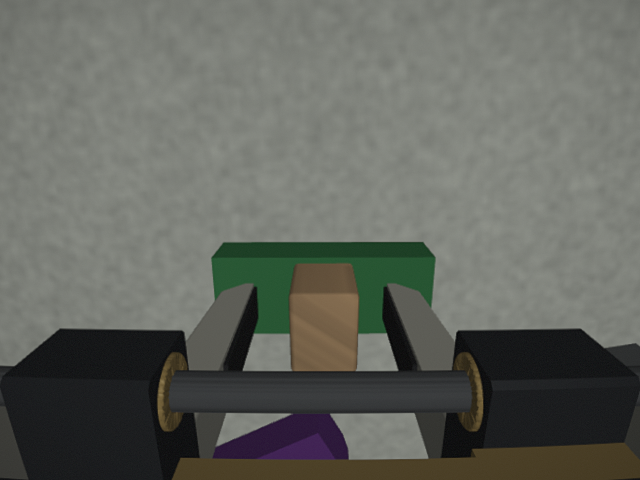

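```bash
sed -i 's/^CX,CY,CA=.*/CX,CY,CA=.5853,-.0420,-.0945/' h.py; python3 -m inch '[[[0,-20,0,0,0,0],[0,-40,0,0,0,0],[0,-50,0,0,0,0],[0,-37,0,0,0.021,0],[0,0,0,0,0,0],[0,0,0,0,0,0],[0,0,0,0,0,0]]]'
python3 - <<'E'
from h import *
todo(cw(0,.0215)+[.19],CA)
c=cam("wrist","w13"); crop(c["image"],190,200,450,380,3,"w13c")
E
```

```text
t: 23.98
tool_pos: [0.4136, -0.2882, 0.1879]
orientation: [-1.163, 1.282, -1.276]
force: [-0.2, 0.6, -1.3]
opening: 0.0258
pos [ 0.4136 -0.2882  0.1879] jawang -0.0949 tilt [-0.0026  0.0022 -1.    ] f [-0.2  0.6 -1.3] open 0.0258 t 23.975
shift [-282.9   -2.   147.6] turn y -0.0004
```

View pics/w13c.png

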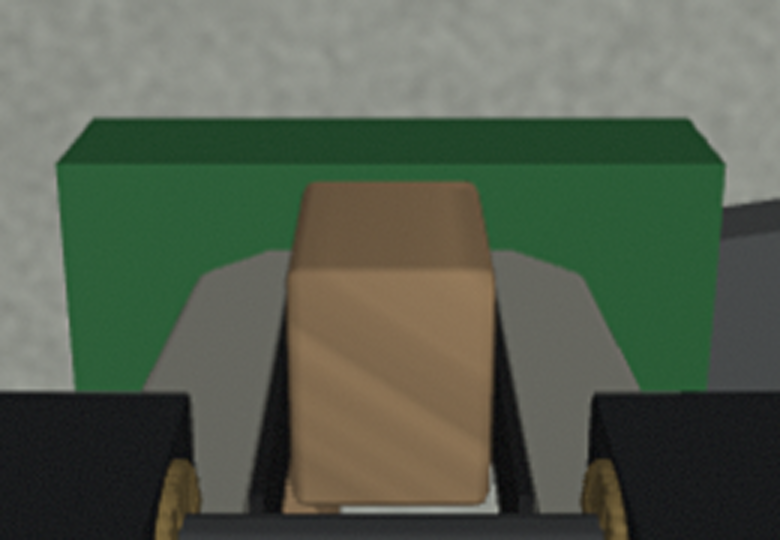

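Run:
```python
from h import *
c=cam("wrist"); p,r,s=tool()
uv=un([(58,164),(724,164),(288,270),(492,270)],190,200,3)
ob=np.array([(-50,19,30),(50,19,30),(-13,17,65),(13,17,65)],float); ob[:,2]+=(p[2]-.043)*1000
x,e=fit(c,ob,uv,[p[0],p[1],-.09]); print(x,e); d=x[:2]-p[:2]; print("block in tool x,z mm",(r[:,0][:2]@d)*1e3,(r[:,2][:2]@d)*1e3)
todo(cw(0,.0215)+[.19],CA)
```

```text
[ 0.41357759 -0.28600034 -0.09558418] [[1.7, 0.4], [1.7, 0.4], [2.0, 0.5], [2.0, 0.5]]
block in tool x,z mm -2.3169908487075355 -0.46659864202583196
pos [ 0.4138 -0.2884  0.1883] jawang -0.0949 tilt [-0.0021  0.0018 -1.    ] f [ 0.1 -0.3 -0.5] open 0.0259 t 24.075
shift [-283.    -1.6  147.4] turn y -0.0004
```

```bash
python3 -m inch '[[[-28,-2,15,0,0,0],[-42,0,22,0,0,0],[-42,0,22,0,0,0],[-42,0,22,0,0,0],[-42,0,22,0,0,0],[-42,0,22,0,0,0],[-30,0,16,0,0,0],[-12.7,0,6.4,0,0,0]]]'
python3 -m inch '[[[0,0,0,0,0,0],[0,0,0,0,0,0],[0,0,0,0,0,0]]]'
python3 - <<'E'
from h import *
todo(cw(0,.0192)+[.105],CA)
E
```

```text
t: 25.08
tool_pos: [0.588, -0.0218, 0.1908]
orientation: [-1.165, 1.279, -1.276]
force: [0.0, 0.1, -1.2]
opening: 0.0256
t: 25.45
tool_pos: [0.5875, -0.0247, 0.192]
orientation: [-1.162, 1.28, -1.28]
force: [-0.5, -0.6, -0.8]
opening: 0.0259
pos [ 0.5875 -0.0247  0.192 ] jawang -0.0964 tilt [-0.e+00 -3.e-04 -1.e+00] f [-0.5 -0.6 -0.8] open 0.0259 t 25.45
shift [-1.8 87.  -0.6] turn y -0.0019
```

```bash
python3 -m inch '[[[-1.8,25,-0.5,0,-0.002,0],[0,30,0,0,0,0],[0,22,0,0,0,0],[0,7,0,0,0,0],[0,0,0,0,0,0],[0,0,0,0,0,0],[0,0,0,0,0,0]]]'
python3 - <<'E'
from h import *
todo(cw(0,.0192)+[.051],CA)
c=cam("wrist","w14")
E
```

```text
t: 26.32
tool_pos: [0.5883, -0.0218, 0.1092]
orientation: [-1.162, 1.276, -1.278]
force: [0.3, 0.1, -0.9]
opening: 0.0259
pos [ 0.5883 -0.0218  0.1092] jawang -0.093 tilt [ 1.9e-03 -3.0e-04 -1.0e+00] f [ 0.3  0.1 -0.9] open 0.0259 t 26.325
shift [ 1.2 58.2 -1.2] turn y 0.0015
```

View pics/w14.png

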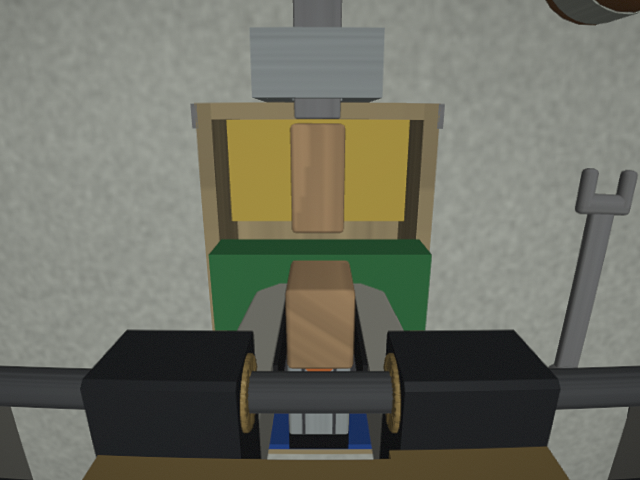

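```bash
python3 -m inch '[[[0,2,-0.8,0,0,0],[0,0,0,0,0,0],[0,0,0,0,0,0],[0,0,0,0,0,0],[0,0,0,0,0,0]]]'
python3 - <<'E'
from h import *
for i in range(4):
  p,r,s=tool(); print(incase(p)*1e3,p[2]); optics.read_camera("side")
todo(cw(0,.0192)+[.051],CA)
E
```

```text
t: 27.0
tool_pos: [0.5868, -0.0216, 0.106]
orientation: [-1.164, 1.277, -1.277]
force: [-0.8, 0.0, -0.8]
opening: 0.0259
[-0.44341911 20.43155804] 0.10597191334613774
[-0.47186551 20.43684389] 0.10593225460560075
[-0.47529144 20.42615451] 0.10591909424756527
[-0.4651611 20.4477637] 0.10595511596694761
pos [ 0.5868 -0.0216  0.1059] jawang -0.093 tilt [-0.  0. -1.] f [ 0.3  1.1 -1.7] open 0.0258 t 27.2
shift [ 1.2 54.9  0.5] turn y 0.0015
```

```bash
python3 -m inch '[[[1.2,5,0.4,0,0.001,0],[0,8,0,0,0,0],[0,8,0,0,0,0],[0,8,0,0,0,0],[0,6,0,0,0,0],[0,0,0,0,0,0]]]'
python3 - <<'E'
from h import *
todo(cw(0,.0192)+[.051],CA)
E
```

```text
t: 27.95
tool_pos: [0.5865, -0.0227, 0.0701]
orientation: [-1.164, 1.279, -1.277]
force: [0.0, 0.4, -1.1]
opening: 0.0262
pos [ 0.5865 -0.0227  0.0701] jawang -0.094 tilt [-1.4e-03  2.0e-04 -1.0e+00] f [ 0.   0.4 -1.1] open 0.0262 t 27.95
shift [ 0.1 19.1  0.7] turn y 0.0005
```

```bash
python3 -m inch '[[[0,6,0,0,0,0],[0,5,0,0,0,0],[0,4,0,0,0,0],[0,0,0,0,0,0]]]'
python3 -m inch '[[[0,2,0,0,0,0],[0,2,0,0,0,0],[0,1,0,0,0,0],[0,0,0,0,0,0]]]'
python3 - <<'E'
from h import *
todo(cw(0,.0192)+[.051],CA); cam("wrist","w15")
E
```

```text
t: 28.45
tool_pos: [0.5866, -0.0228, 0.0554]
orientation: [-1.164, 1.279, -1.278]
force: [1.5, -0.5, -0.6]
opening: 0.0256
t: 28.95
tool_pos: [0.5871, -0.0229, 0.0514]
orientation: [-1.163, 1.278, -1.278]
force: [-2.9, 1.2, 4.0]
opening: 0.0258
pos [ 0.5871 -0.0229  0.0514] jawang -0.094 tilt [ 1.e-04 -1.e-04 -1.e+00] f [-2.9  1.2  4. ] open 0.0258 t 28.95
shift [0.  0.4 0. ] turn y 0.0005
```

View pics/w15.png

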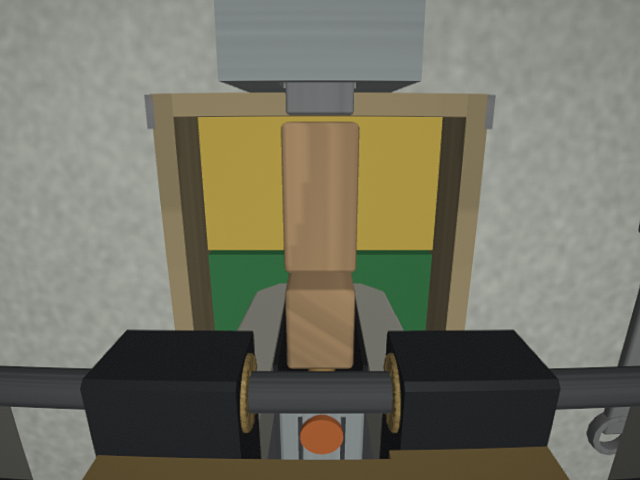

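```bash
python3 -m inch '[[[0,0,0,0,0,0],[0,0,0,0,0,0],[0,-15,0,0,0,0],[0,-40,0,0,0,0],[0,-45,0,0,0,0],[0,-40,0,0,0,0],[0,0,0,0,0,0],[0,0,0,0,0,0]]]' 56
python3 - <<'E'
from h import *
todo([.610,.2198,.103],CA); cam("wrist","w16"); c=cam("scene","s7"); crop(c["image"],220,190,360,295,5.7,"s7c")
E
```

```text
t: 30.0
tool_pos: [0.587, -0.0229, 0.1912]
orientation: [-1.163, 1.278, -1.278]
force: [-0.6, -0.7, -1.2]
opening: 0.0562
pos [ 0.587  -0.0229  0.1912] jawang -0.094 tilt [ 5.e-04 -1.e-04 -1.e+00] f [-0.6 -0.7 -1.2] open 0.0562 t 30.0
shift [-243.7   88.2    0. ] turn y 0.0005
```

View pics/w16.png

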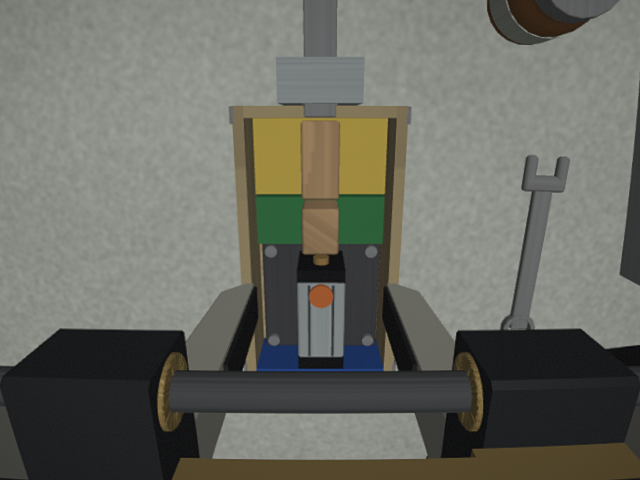

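View pics/s7c.png

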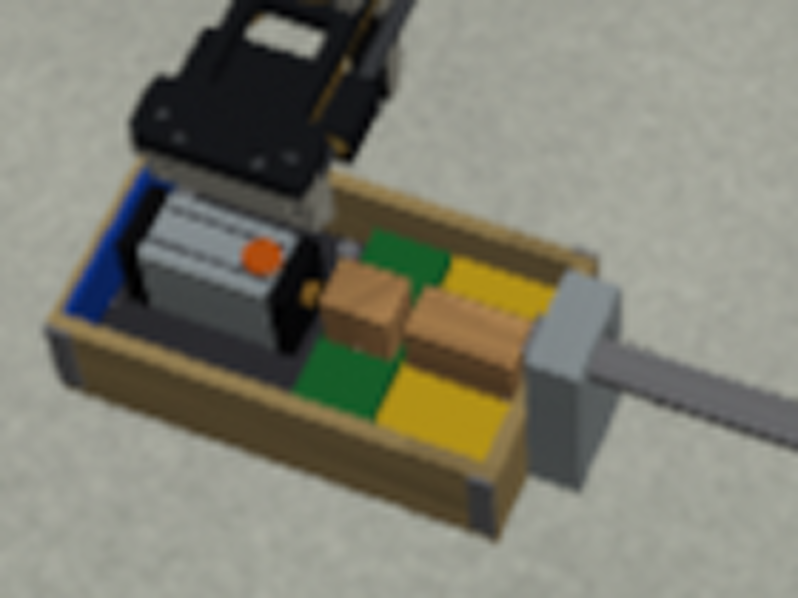

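Both blocks are flat side by side at (255–385, 118–243) and the unit is at the pad. Next is the knob.

```bash
python3 -m inch '[[[-30,0,0,0,0,0],[-48,0,0,0,0,0],[-48,0,0,0,0,0],[-48,0,0,0,0,0],[-42,0,0,0,0,0],[-27.7,0,0,0,0,0],[0,0,0,0,0,0],[0,0,0,0,0,0]]]'
python3 -m inch '[[[0,25,0,0,0,0],[0,25,0,0,0,0],[0,20,0,0,0,0],[0,12,0,0,0,0],[0,5,0,0,0,0],[0,0,0,0,0,0],[0,0,0,0,0,0]]]'
python3 - <<'E'
from h import *
todo([.610,.2198,.104],CA); cam("wrist","w17")
E
```

```text
t: 31.1
tool_pos: [0.6093, 0.219, 0.1897]
orientation: [-1.166, 1.279, -1.278]
force: [0.2, -0.2, -0.5]
opening: 0.0556
t: 31.98
tool_pos: [0.6106, 0.22, 0.1051]
orientation: [-1.162, 1.277, -1.278]
force: [-0.3, -0.4, -0.4]
opening: 0.0559
pos [0.6106 0.22   0.1051] jawang -0.0939 tilt [ 1.6e-03  4.0e-04 -1.0e+00] f [-0.3 -0.4 -0.4] open 0.0559 t 31.975
shift [ 0.3  1.1 -0.6] turn y 0.0006
```

View pics/w17.png

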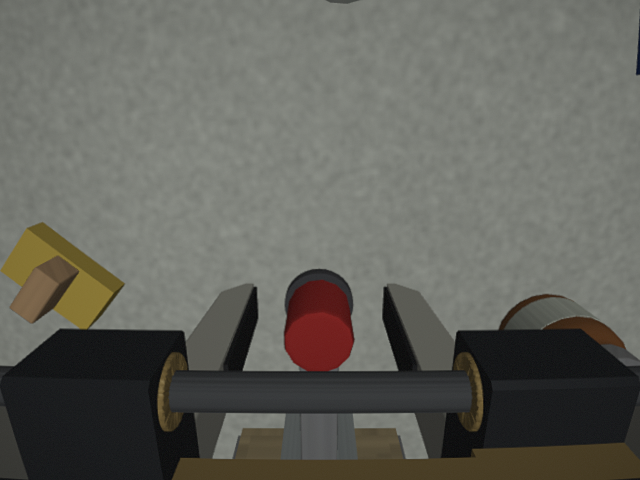

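```bash
python3 -m inch '[[[0,0,0,0,0,0],[0,0,0,0,0,0],[0,0,0,0,0,0],[0,0,0,0,0,0]]]' 0 40
python3 -m inch '[[[8,0,0,0,0,0],[12,0,0,0,0,0],[12,0,0,0,0,0],[12,0,0,0,0,0],[12,0,0,0,0,0],[12,0,0,0,0,0],[10,0,0,0,0,0],[4,0,0,0,0,0]]]'
python3 -m inch '[[[2,0,0,0,0,0],[2,0,0,0,0,0],[0,0,0,0,0,0]]]'
python3 - <<'E'
from h import *
todo([.6020,.136,.104],CA)
E
```

```text
t: 32.52
tool_pos: [0.61, 0.2198, 0.104]
orientation: [-1.163, 1.278, -1.278]
force: [-0.0, -0.1, 0.2]
opening: 0.0273
t: 33.52
tool_pos: [0.6022, 0.1373, 0.104]
orientation: [-1.163, 1.279, -1.279]
force: [1.2, 4.8, -0.2]
opening: 0.0276
t: 33.9
tool_pos: [0.6019, 0.1351, 0.104]
orientation: [-1.162, 1.278, -1.277]
force: [2.3, 6.5, -0.8]
opening: 0.0275
pos [0.6019 0.1351 0.104 ] jawang -0.0935 tilt [ 4.0e-04  1.2e-03 -1.0e+00] f [ 2.3  6.5 -0.8] open 0.0275 t 33.9
shift [-0.9 -0.  -0. ] turn y 0.001
```

```bash
python3 -m inch '[[[3,0,0,0,0,0],[2,0,0,0,0,0],[0,0,0,0,0,0]]]'
python3 -m inch '[[[0,0,0,0,0,0],[0,0,0,0,0,0],[0,0,0,0,0,0],[0,-20,0,0,0,0],[0,-40,0,0,0,0],[0,-40,0,0,0,0],[0,0,0,0,0,0]]]' 60
python3 -m inch '[[[-40,0,0,0,0,0],[-40,0,0,0,0,0],[-40,0,0,0,0,0],[-40,0,0,0,0,0],[0,0,0,0,0,0],[0,0,0,0,0,0]]]'
python3 - <<'E'
from h import *
cam("wrist","w18"); c=cam("scene","s8"); crop(c["image"],220,190,380,310,5,"s8c"); todo([.6,.3,.2])
E
```

```text
t: 34.28
tool_pos: [0.6019, 0.1349, 0.104]
orientation: [-1.157, 1.279, -1.271]
force: [6.5, 26.4, -5.3]
opening: 0.0271
t: 35.15
tool_pos: [0.6043, 0.1293, 0.2106]
orientation: [-1.155, 1.272, -1.282]
force: [1.2, 0.5, 0.2]
opening: 0.0601
t: 35.9
tool_pos: [0.6162, 0.2879, 0.2037]
orientation: [-1.164, 1.278, -1.278]
force: [-0.2, -0.7, -0.3]
opening: 0.0602
pos [0.6165 0.2872 0.2039] jawang -0.0951 tilt [-2.e-04 -5.e-04 -1.e+00] f [0.3 0.7 0.2] open 0.0601 t 36.0
shift [-11.1   3.9 -17.6] turn y None
```

View pics/s8c.png

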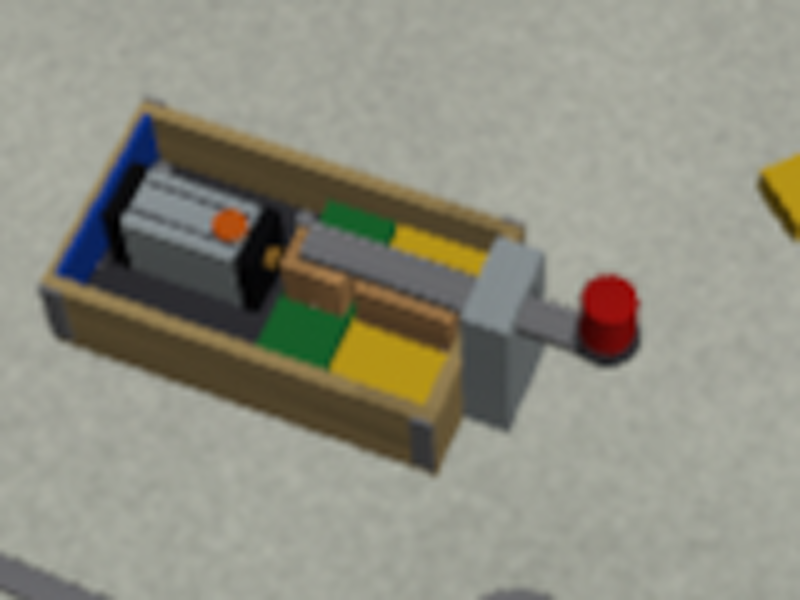

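View pics/s8.png

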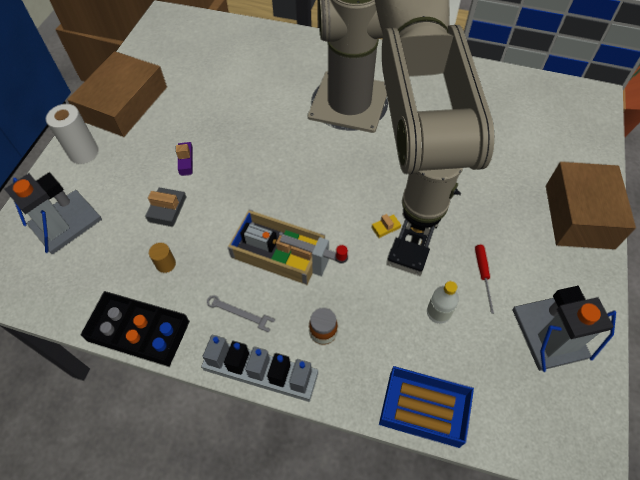

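The bar lies over the blocks, the knob is back at its starting pixel (342,254), and the other objects have not moved. The gripper is clear, so I'm handing in.

```bash
python3 -c "
from plant import robot,monitor
print(monitor.read_state()['dq'].round(3)); print(robot.close_job())"
```

```text
[-0.004 -0.002 -0.002  0.004 -0.002  0.002]
the job is handed in; nothing more can be done
None
```

I finished the job and handed it in at about t = 36 s of the 72 s allowed. The hand-in gives no verdict.

**What I did:**
- I pulled the knob out to its end stop.
- I gripped the unit and slid it against the blue pad, where contact reached about 16 N.
- I set the large yellow block against the plain end and the green block between it and the unit. Both touched the floor at the expected height.
- I then pushed the knob in to its stop (about 26 N) and backed the gripper away.

**Last checks:**
- **Final pictures:** Both blocks lie flat side by side, the bar is over them and the unit is at the pad. The knob is back at its starting pixel, and the other things on the table look unmoved.
- **Knob travel:** The tool moved 84.2 mm pulling the knob out and about 85 mm pushing it in, against 85 mm nominal.

**Where checks disagreed:**
- **Moving-arm pictures:** Early wrist-camera fits taken while the arm was still settling were several mm off along the case. I repeated them at rest.
- **Case position:** The knob grip and the camera still differed by about 5 mm lengthwise. I used a value in between, and contact with the end wall came within 1 mm of it.

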